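Tip a board pack into the drilling nest

TASK

Load the circuit-board pack into the drilling nest without picking it up: push it square against the green guide rail and slide it along the rail until its leading end tips down into the pocket while its back end is still up. Then press the back end down past the sprung brass roller until the pack lies flat and fully home on the pocket floor, and let go; leave the jar, brush and screwdriver where they are.

Things in the scene. Friction and masses are not known exactly. Their poses are not given: they have to be found in the camera images.
- pack_center (a point): centre (half-way up) of the loose board pack: a rigid pinned stack of circuit boards, green and yellow layers on a brown base, 100 x 70 x 22 mm (x, y, z), about 0.3 kg. Its x axis runs along the 100 mm length towards its leading end (the end nearer the pocket), z up. It starts lying flat but askew (up to 0.35 rad) on the nest's loading shelf.
- pack_front (a point): mid-point of the pack's lower leading edge: 50 mm ahead of the centre along its x axis and 11 mm below it; same axes as the pack.
- nest: drilling nest fixed to the bench: aluminium plate 290 x 140 mm, flat top 24 mm above the bench. Origin at bench height under the middle of its pocket; x axis = the way the pack is slid, z up. The plate spans x -215 to +75, y -55 to +85 mm. Loading shelf: the flat top from x = -215 to the pocket's rim at x = -51.5 mm.
- roller (a joint): travel of the sprung brass roller (30 mm wide, radius 9 mm) in the pocket's near (-x) wall: 0 = out, standing 4.5 mm into the pocket just below the rim, 0.006 m = pushed back. The pack's weight alone does not push it back: the back end rests on it about 10 mm too high until pressed down with a few N (at most about 12 N); then the roller bears on the back face.
- bit_jar: clear jar with a yellow cap, 60 mm diameter, 75 mm high, standing beside the nest; origin under its centre. Bystander.
- brush: hand brush lying on the bench beside the nest. Bystander.
- screwdriver: screwdriver lying on the bench beside the nest. Bystander.
- pocket (a point): middle of the pocket's black floor, axes as the nest. Pocket 103 (x) by 74 mm (y), floor 10 mm above the bench and 14 mm below the plate's top, open above. The pack when home has its centre 11 mm above this point, its top 8 mm above the plate, and is pushed by the roller to the far (+x) end, centre at about x = +1.5 mm.
- rail (a point): guide rail of green paint, full length of the plate on its -y side, 12 mm high above the plate: this point is on the top edge of its inner face (36 mm above the bench, nest y = -35.5 mm), level with the middle of the pocket; axes as the nest. A pack lying against the rail has its centre at nest y = -0.5 mm.
Not all that is in view belongs to the job. There is more than one size of the part that bears pack_center; the job needs the larger.

How it is judged:
On the way:
1. the pack's leading lower edge is down in the pocket (at least 6 mm below the rim) while its back end is still up (pack tilted more than 0.05 rad) (z of pack_front in the frame of nest below 0.018 m and x of pack_front in the frame of nest above -0.045 m and angle between pack_center's own z axis and vertical above 0.05 rad), for 0.05 s.
At the end, for the whole second after the job is handed in: The pack lies flat on the pocket floor: tilt under 0.02 rad, its centre 19 to 22.5 mm above the bench and within 4 mm of the pocket's middle along and across, at rest with nothing touching it but the nest (z of pack_center in the frame of nest between 0.019 and 0.0225 m and x of pack_center in the frame of nest between -0.004 and 0.004 m and y of pack_center in the frame of nest between -0.004 and 0.004 m and angle between pack_center's own z axis and vertical below 0.02 rad).
It fails at once if the pack is picked up: its centre more than 20 mm above its height when lying on the shelf (z of pack_center in the frame of nest above 0.055 m).
It fails at once if the jar is moved more than 30 mm (distance of bit_jar from where it was at the start of the episode above 0.03 m).
It fails at once if the brush is moved more than 30 mm (distance of brush from where it was at the start of the episode above 0.03 m).
It fails at once if the screwdriver is moved more than 30 mm (distance of screwdriver from where it was at the start of the episode above 0.03 m).
It also fails if it takes over 48 s, if anything falls off the work surface, if the arm or the gripper's body presses on something with over 40 N, if the wrist force passes 120 N, or if a joint passes its speed limit or range.

ROBOT

A 7-joint arm with a two-finger parallel gripper is mounted at the origin on the work surface. World frame = base frame: x ahead of the robot, y to its left, z up, the work surface at z = 0. Lengths are in m, angles in rad, forces in N, time in s.
With the tool pointing down it reaches from about 0.425 to 0.925 m from the base axis. Payload 6.8 kg.
Tool frame: the origin (TCP) lies at the very end of the fingers, on their centre line; the grasp point (between the pads) lies 19 mm behind it (bot.grip_depth is the distance from the TCP to the grasp point, in m); z points along the fingers, y is the direction in which the jaws open and shut (so a half turn about z gives the same grasp; the last joint's range is limited). The gripper opens to 85 mm and grips with 20 to 120 N. Pads are 22 mm wide; open, the fingers measure 114 mm over their backs; the gripper's body (76 mm by 85 mm) begins 54 mm behind the grasp point. The pads swing forward as they close: fully open they stand 13 mm farther back than shut.
Start: joints at [-1.234, 0.477, 0.022, 1.555, -0.011, 1.109, -0.083], TCP at [0.29, 0.609, 0.198] pointing down, gripper open.
Joint ranges: [-2.96, 2.96], [-0.34, 2.1], [-1.41, 1.46], [0.24, 2.44], [-1.37, 4.51], [0.17, 1.92], [-2.96, 2.96]. Speed limits (rad/s): [2.39, 2.39, 3.14, 3.14, 3.14, 3.14, 3.14].

INTERFACE

Orientations are given as a unit quaternion [w, x, y, z].
In Python, from station import bot gives the robot as it stands.
- The arm moves only by the tool step_arm, never from a script. Its argument "increments" is a list of rows, each a list of 7 numbers: the shift along the world's x, y, z in m, then the turn, a rotation vector about the world's x, y, z in degrees, then the gripper command: -1 is fully open, 1 is shut, values between are in proportion. In form: [[dx, dy, dz, rx, ry, rz, fingers], ...]. A call has 1 to 10 rows; each row is the pose to reach, as a shift and turn from the pose commanded when the call began; what a row does not reach only later rows make up. A row lasts 1/12 s, in which the tool goes at most 41.7 mm and 7.16 degrees, less where a joint would pass 70% of its speed; a pose out of reach is approached as far as the arm can. A call with a gripper value outside its range is refused whole. The fingers move at their own pace and stop on an object; "force" is the grip in N (left out, the last holds). Time passes only in rows, so rows that repeat a pose let the fingers close. It gives the time, the measured TCP pose, the force and the opening at its end, in the units of the state.
- bot.get_obs(): the state, without advancing time (a new reading comes with each control period).
- bot.read_camera(name): name is "scene" or "top"; returns a dict with "color" (480x640x3 uint8, red, green, blue), "intrinsics" (3x3 intrinsics, pixels), "D" ([k1, k2, p1, p2, k3] as OpenCV has them; the pictures are not rectified), "extrinsics" (4x4, takes a point from camera to world coordinates). Camera axes: x right, y up, looking along -z (the intrinsics and any distortion apply to the point x, -y, -z); pixel columns grow to the right and rows downward; lengths in m; the calibration is good to about 2 mm. A picture is of the moment at which its call begins. There is no depth.
- bot.hand_in(): hands the job in, once; it reports no verdict.
Trained networks look in the newest picture that a camera, given by its name, has taken for a name from the list of things; names that differ only in an ending like _2 or _b are one class to them, and where a whole thing is asked for, a point or a joint stands for the part that bears it (a point fixed in the world has none). Each returns a list of dicts, best first, with "conf" (0 to 1); they miss things now and then, are a little off and sometimes report something else, mostly with a low value. They report only what shows in the picture. A call takes as long as a camera call. They do not tell look-alikes from the thing itself.
- bot.recognise(thing, camera): "location" ([column, row] as shares, 0 to 1, of the picture: columns of its width, rows of its height, amid what is visible of it).
- bot.place_of(thing, camera): "location" ([column, row] as shares, 0 to 1, of the picture: columns of its width, rows of its height: a listed point, or the origin of a listed thing).
The state is a dict: "t": time; "q": joint angles; "joint_vel": joint speeds; "joint_torque": joint torques, N m; "eef_pos": TCP position; "tool_rot": TCP orientation; "contact_force": force on the tool from outside, world axes, zero at the start; "torque": the same for the moment, N m; "gripper_width": opening from 0.0 (shut) to 1.0 (fully open).
Only numpy, scipy, OpenCV 4.12 (cv2) and the standard library are available. Lean on these libraries where they do the work, as an engineer would, in place of code of your own. Each camera call takes 0.05 s, during which the arm holds its last target.

## Working session

There is one attempt and no reset: what is moved stays moved. The work goes in short steps, Python scripts to look and compute and a tool call to move; the robot and the scene stay as the last step left them, time stands still between calls to the robot, and variables do not carry over. Pictures are saved under pics/ and viewed, and the job is handed in when it is done.

Besides the shell and the picture viewer there is one more tool, called after ">>>" by a JSON object that holds its "name" and its "arguments", one argument or row to a line. step_arm: Moves the arm, as the interface text tells. Its arguments: {"type":"object","properties":{"increments":{"type":"array","items":{"type":"array","items":{"type":"number"}}},"force":{"type":"number"}},"required":["increments"]}

```bash
ls; mkdir -p pics; cat > h.py <<'E'
import numpy as np, cv2
from station import bot
def save(cam,name):
    r=bot.read_camera(cam); cv2.imwrite('pics/'+name,r['color'][:,:,::-1]); return r
def ray(r,px):
    K=np.array(r['intrinsics'],float);D=np.array(r['D'],float);E=np.array(r['extrinsics'])
    p=cv2.undistortPoints(np.array([[px]],float),K,D)[0,0]
    d=E[:3,:3]@np.array([p[0],-p[1],-1.]); return E[:3,3],d
def onz(r,px,z):
    o,d=ray(r,px); return o+d*(z-o[2])/d[2]
def proj(r,P):
    K=np.array(r['intrinsics'],float);D=np.array(r['D'],float);E=np.array(r['extrinsics'])
    c=(np.atleast_2d(P)-E[:3,3])@E[:3,:3]; c=c*[1,-1,-1]
    return cv2.projectPoints(c,np.zeros(3),np.zeros(3),K,D)[0][:,0]
E
python3 - <<'E'
from h import *
for c in ['scene','top']:
    r=save(c,c+'0.png')
    print(c,r['extrinsics'],r['intrinsics'],r['D'])
    for t in ['pack_center','pack_front','nest','roller','bit_jar','brush','screwdriver','pocket','rail']:
        for f in (bot.place_of,bot.recognise):
            try:
                print(t,f.__name__,[(round(d['conf'],2),np.round(np.array(d['location'])*[640,480],1).tolist()) for d in f(t,c)][:4])
            except Exception as e: print(t,e)
print(bot.get_obs())
E
```

```text
pics
scene [[ 0.60974431 -0.60400963  0.51320974  1.24242319]
 [ 0.79252908  0.45607316 -0.40483939 -0.61333683]
 [ 0.0104657   0.65358216  0.75678321  1.1610756 ]
 [ 0.          0.          0.          1.        ]] [[576.11261415   0.         321.71318348]
 [  0.         576.11261415 232.22106051]
 [  0.           0.           1.        ]] [0.03996236 0.         0.         0.         0.        ]
pack_center call [(0.85, [270.7, 229.8]), (0.77, [324.0, 259.7])]
pack_center call [(0.8, [322.3, 263.5]), (0.59, [191.4, 323.0])]
pack_front call [(0.92, [275.1, 238.5]), (0.65, [333.9, 249.0])]
pack_front call [(0.97, [320.6, 259.5]), (0.9, [268.8, 232.4])]
nest call [(0.88, [361.4, 243.2])]
nest call [(0.69, [344.9, 253.0])]
roller it knows: bit_jar, brush, nest, pack_center, pack_front, pocket, rail, screwdriver
roller call []
bit_jar call [(0.72, [394.2, 160.9]), (0.48, [362.2, 241.5])]
bit_jar call [(0.6, [395.2, 151.3]), (0.49, [345.8, 253.8])]
brush call [(0.96, [183.5, 320.1])]
brush call [(0.55, [190.2, 324.9])]
screwdriver call [(0.62, [466.1, 211.3])]
screwdriver call [(0.55, [46
[... 1479 characters left out ...]
[-1.23410738,  0.47701929,  0.02243195,  1.55536923, -0.01145761,
        1.1092796 , -0.0831045 ]), 'joint_vel': array([ 2.01761650e-03,  1.62799744e-03,  5.46036220e-04,  8.03388921e-04,
       -1.16939688e-03, -5.63751738e-06,  3.05825059e-03]), 'joint_torque': array([-1.52504663e-04, -5.96309531e+01,  1.60634570e+00, -2.81540018e+01,
        1.25135266e-02,  1.71406624e-03,  7.70098353e-06]), 'eef_pos': array([0.29047095, 0.60935114, 0.19840861]), 'tool_rot': array([2.32496764e-05, 2.20582731e-01, 9.75368268e-01, 2.37629128e-05]), 'contact_force': array([-0.97690923, -0.64245594,  0.26879964]), 'torque': array([-0.07737712, -0.04484483,  0.02758036]), 'gripper_width': 0.9994165800317756}
```

View pics/scene0.png

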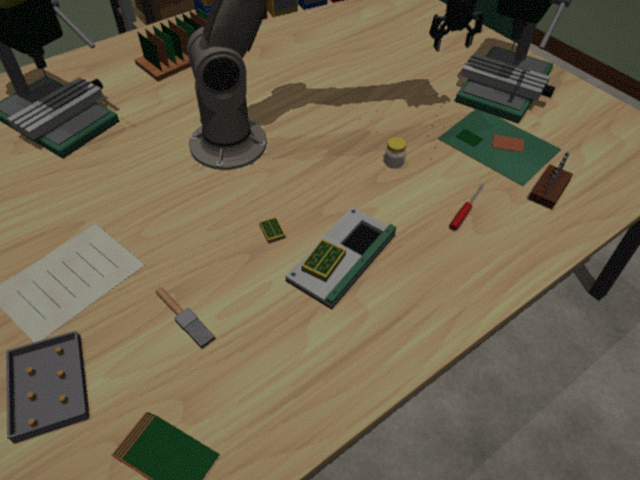

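View pics/top0.png

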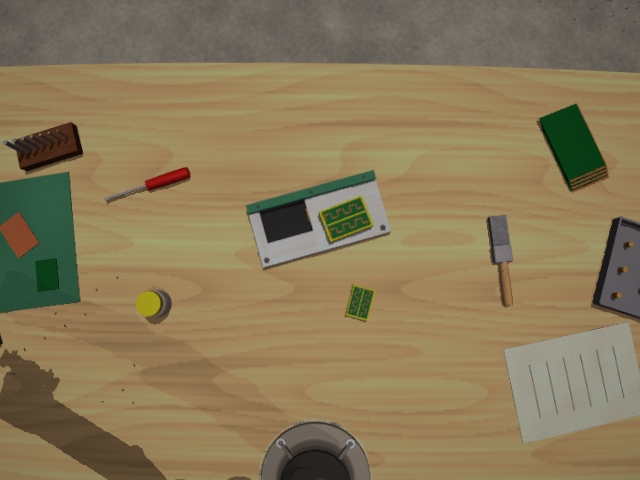

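The scene shows the large pack on the nest plate (top ~ (346,219), scene ~ (324,259)) and a smaller look-alike on the bench (top (361,303)). The pocket is at top (287,222) and the rail is on the upper side of the nest. I'll enlarge both pictures to measure precisely.

```bash
python3 - <<'E'
import cv2
a=cv2.imread('pics/top0.png')[160:280,235:400]; cv2.imwrite('pics/top0z.png',cv2.resize(a,None,fx=4.8,fy=4.8,interpolation=cv2.INTER_CUBIC))
a=cv2.imread('pics/scene0.png')[200:310,275:405]; cv2.imwrite('pics/scene0z.png',cv2.resize(a,None,fx=5,fy=5,interpolation=cv2.INTER_CUBIC))
E
```

```text
(no output)
```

View pics/top0z.png

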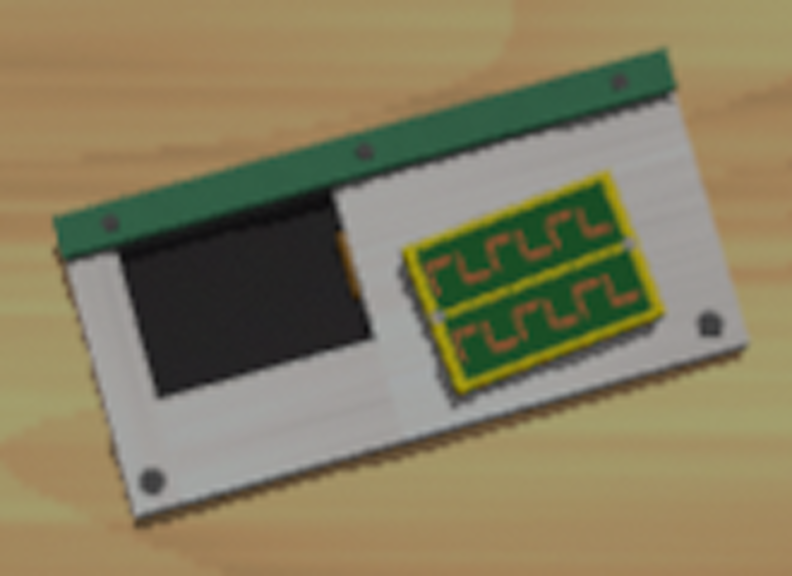

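View pics/scene0z.png

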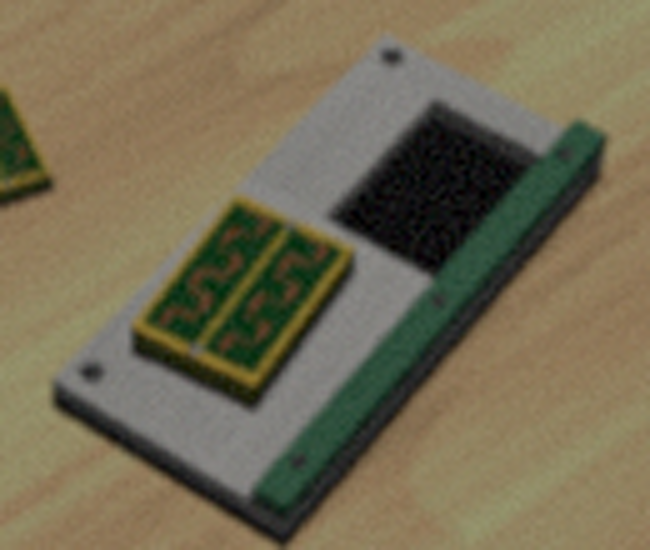

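```bash
cat > fit.py <<'E'
from h import *
from scipy.optimize import least_squares
def T(p,P):
    c,s=np.cos(p[2]),np.sin(p[2]); P=np.array(P,float)
    return np.c_[c*P[:,0]-s*P[:,1]+p[0], s*P[:,0]+c*P[:,1]+p[1], P[:,2]]
def fit(obs,x0):  # obs list of (r,P,px)
    f=lambda p: np.concatenate([(proj(r,T(p,P))-px).ravel() for r,P,px in obs])
    s=least_squares(f,x0,loss='soft_l1'); return s.x,f(s.x).reshape(-1,2)
E
python3 - <<'E'
from fit import *
rt=bot.read_camera('top'); rs=bot.read_camera('scene')
tp=lambda a:(np.array(a)+.5)/4.8-.5+[235,160]
sp=lambda a:(np.array(a)+.5)/5-.5+[275,200]
N=np.array([(75,85,24),(-215,85,24),(75,-35.5,36),(-215,-35.5,36),(51.5,37,24),(-51.5,37,24)])/1000
a=tp([(137,517),(744,346),(68,258),(678,93),(158,398),(373,337)])
b=sp([(388,38),(57,388),(580,122),(256,495),(437,103),(332,213)])
x0=[.45,.0,3.3]
pc=lambda uv,z:onz(rt,uv,z)
print([pc(u,.024)[:2].round(3) for u in a[:2]])
d=pc(a[0],.024)-pc(a[1],.024); yaw=np.arctan2(d[1],d[0])
g=onz(rt,(287,222),.024)
for o in ([(rt,N,a)],[(rs,N,b)],[(rt,N,a),(rs,N,b)]):
    x,e=fit(o,[g[0],g[1],yaw]); print(x.round(4)); 
print(e.round(1).tolist()); n=x
P=np.array([(50,-35,46),(50,35,46),(-50,35,46),(-50,-35,46)])/1000
a=tp([(404,248),(460,392),(664,312),(610,173)]); b=sp([(353,247),(237,198),(134,326),(255,382)])
g=onz(rt,a.mean(0),.046)
for o in ([(rt,P,a)],[(rs,P,b)],[(rt,P,a),(rs,P,b)]):
    x,e=fit(o,[g[0],g[1],yaw]); print(x.round(4))
print(e.round(1).tolist())
c,s=np.cos(n[2]),np.sin(n[2]); d=x[:2]-n[:2]; print('pack in nest',c*d[0]+s*d[1],-s*d[0]+c*d[1],x[2]-n[2])
E
```

```text
[array([0.449, 0.117]), array([ 0.529, -0.157])]
[0.552  0.07   1.8499]
[0.5528 0.0679 1.86  ]
[0.5521 0.0693 1.8537]
[[-0.2, -0.2], [1.6, -0.4], [-0.8, -0.1], [0.4, -1.0], [0.1, 0.4], [0.9, 0.5], [0.4, -0.4], [-0.1, -1.3], [0.4, -0.3], [0.1, -1.0], [0.6, -0.4], [-0.6, 1.5]]
[ 0.555  -0.0607  1.9448]
[ 0.5527 -0.0619  1.9549]
[ 0.5541 -0.0613  1.9477]
[[-0.1, 0.4], [0.0, 0.7], [1.0, 0.7], [0.2, -0.3], [1.3, 0.4], [0.4, -1.0], [-0.0, 0.2], [0.5, 1.0]]
pack in nest -0.12593498368468353 0.03447074920517278 0.09398703643851047
```

```bash
cat > nest.py <<'E'
from h import *
n=[0.5521,0.0693,1.8537]
c,s=np.cos(n[2]),np.sin(n[2])
def W(x,y): return np.array([n[0]+c*x-s*y, n[1]+s*x+c*y])
def Nn(p): d=np.array(p[:2])-n[:2]; return np.array([c*d[0]+s*d[1],-s*d[0]+c*d[1]])
def st():
    o=bot.get_obs(); from scipy.spatial.transform import Rotation as R
    q=o['tool_rot']; m=R.from_quat([q[1],q[2],q[3],q[0]]).as_matrix()
    f=o['contact_force']; print('t',o['t'],'nest xy',Nn(o['eef_pos']).round(4),'z',o['eef_pos'][2].round(4),'jaw deg',np.degrees(np.arctan2(m[1,1],m[0,1])).round(2),'down',m[2,2].round(4),'Fnest',(c*f[0]+s*f[1]).round(2),(-s*f[0]+c*f[1]).round(2),f[2].round(2),'w',round(o['gripper_width'],3), o['eef_pos'].round(4), o['q'].round(2))
E
python3 - <<'E'
from nest import *
st(); print(np.degrees(n[2]),c,s); p=bot.get_obs()['eef_pos'][:2]
w=W(-.126,.107); print(w,w-p)
E
```

```text
t 1.9 nest xy [0.5916 0.1005] z 0.1984 jaw deg 64.51 down -1.0 Fnest 0.02 0.26 0.13 w 1.001 [0.2905 0.6094 0.1984] [-1.23  0.48  0.02  1.56 -0.01  1.11 -0.08]
106.2091864834007 -0.279145070547194 0.9602489414673687
[ 0.48452564 -0.08155989] [ 0.19406517 -0.69092062]
```

>>> {"name": "step_arm", "arguments": {
  "increments": [
    [0.01,-0.035,0,0,0,4,0.5],
    [0.02,-0.07,0,0,0,8,0.5],
    [0.03,-0.105,0,0,0,12,0.5],
    [0.04,-0.14,0,0,0,16,0.5],
    [0.05,-0.175,0,0,0,20,0.5],
    [0.06,-0.21,0,0,0,24,0.5],
    [0.07,-0.245,0,0,0,28,0.5],
    [0.08,-0.28,0,0,0,32,0.5],
    [0.09,-0.315,0,0,0,36,0.5],
    [0.1,-0.35,0,0,0,41.7,0.5]
  ],
  "force": 40
}}

```text
t: 2.73
eef_pos: [0.3907, 0.2576, 0.1987]
tool_rot: [0.0, -0.143, 0.99, 0.0]
contact_force: [1.3, 0.3, -0.3]
gripper_width: 0.25
```

>>> {"name": "step_arm", "arguments": {
  "increments": [
    [0.01,-0.035,0,0,0,0,0.5],
    [0.02,-0.07,0,0,0,0,0.5],
    [0.03,-0.105,0,0,0,0,0.5],
    [0.04,-0.14,0,0,0,0,0.5],
    [0.05,-0.175,0,0,0,0,0.5],
    [0.06,-0.21,0,0,0,0,0.5],
    [0.07,-0.245,0,0,0,0,0.5],
    [0.08,-0.28,0,0,0,0,0.5],
    [0.09,-0.315,0,0,0,0,0.5],
    [0.094,-0.341,0,0,0,0,0.5]
  ]
}}

```text
t: 3.57
eef_pos: [0.4854, -0.085, 0.1989]
tool_rot: [0.001, -0.14, 0.99, -0.001]
contact_force: [0.7, 0.8, -0.1]
gripper_width: 0.253
```

```bash
python3 -c "
from nest import *
st()"
```

```text
t 3.5667 nest xy [-0.1295  0.1071] z 0.1989 jaw deg 106.09 down -1.0 Fnest 0.54 -0.89 -0.11 w 0.253 [ 0.4854 -0.085   0.1989] [-0.25  0.17  0.34  2.   -0.07  0.98  1.97]
```

>>> {"name": "step_arm", "arguments": {
  "increments": [
    [0,0,-0.035,0,0,0,0.5],
    [0,0,-0.07,0,0,0,0.5],
    [0,0,-0.105,0,0,0,0.5],
    [0,0,-0.14,0,0,0,0.5],
    [0,0.002,-0.16,0,0,0,0.5],
    [0,0.003,-0.169,0,0,0,0.5],
    [0,0.003,-0.169,0,0,0,0.5]
  ]
}}

```text
t: 4.15
eef_pos: [0.4832, -0.0783, 0.0279]
tool_rot: [-0.002, -0.141, 0.99, 0.0]
contact_force: [-0.9, -0.1, -0.1]
gripper_width: 0.248
```

```bash
python3 -c "
from nest import *
st(); save('scene','s1.png');save('top','t1.png')
a=cv2.imread('pics/s1.png')[160:320,235:435]; cv2.imwrite('pics/s1z.png',cv2.resize(a,None,fx=3.6,fy=3.6,interpolation=cv2.INTER_CUBIC))"
```

```text
t 4.15 nest xy [-0.1225  0.1074] z 0.0279 jaw deg 106.24 down -1.0 Fnest 0.15 0.86 -0.11 w 0.248 [ 0.4832 -0.0783  0.0279] [-0.19  0.44  0.27  2.14 -0.2   0.59  2.08]
```

View pics/s1z.png

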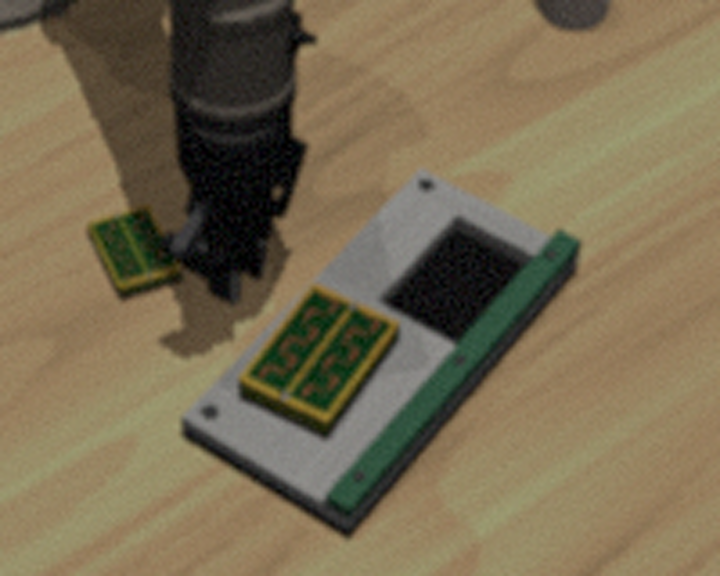

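The open gripper stands beside the pack and clear of it, with the nest and pack undisturbed. Next I'll push towards the rail.

>>> {"name": "step_arm", "arguments": {
  "increments": [
    [0.006,0.0017,0.001,0,0,0,0.5],
    [0.012,0.0034,0.001,0,0,0,0.5],
    [0.018,0.005,0.001,0,0,0,0.5],
    [0.023,0.0067,0.001,0,0,0,0.5],
    [0.028,0.008,0.001,0,0,0,0.5],
    [0.033,0.0095,0.001,0,0,0,0.5],
    [0.038,0.011,0.001,0,0,0,0.5],
    [0.043,0.0125,0.001,0,0,0,0.5],
    [0.048,0.014,0.001,0,0,0,0.5],
    [0.051,0.015,0.001,0,0,0,0.5]
  ]
}}

```text
t: 5.08
eef_pos: [0.5362, -0.0634, 0.0304]
tool_rot: [0.0, -0.141, 0.99, -0.0]
contact_force: [0.7, -0.6, 0.8]
gripper_width: 0.252
```

```bash
python3 -c "
from nest import *
st(); save('scene','s2.png')
a=cv2.imread('pics/s2.png')[160:320,235:435]; cv2.imwrite('pics/s2z.png',cv2.resize(a,None,fx=3.6,fy=3.6,interpolation=cv2.INTER_CUBIC))"
```

```text
t 5.0833 nest xy [-0.123   0.0523] z 0.0304 jaw deg 106.23 down -1.0 Fnest -0.73 -0.49 0.77 w 0.252 [ 0.5362 -0.0634  0.0304] [-0.21  0.5   0.27  2.03 -0.21  0.65  2.05]
```

View pics/s2z.png

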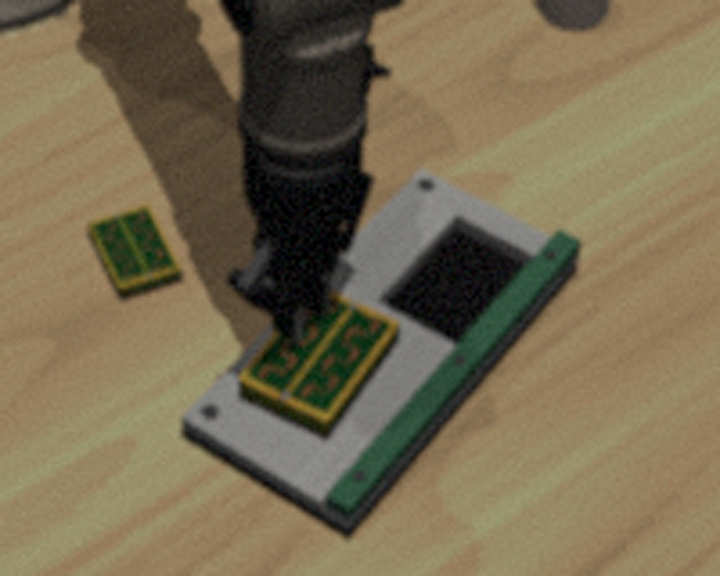

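```bash
python3 -c "
from nest import *
r=bot.read_camera('scene'); t=save('top','t2.png')
p=bot.get_obs()['eef_pos']
for z in (0,.01,.02): print((proj(r,p+[0,0,z])-[235,160])*3.6, (proj(t,p+[0,0,z])-[235,160])*4.8)
a=cv2.imread('pics/t2.png')[160:280,235:400]; cv2.imwrite('pics/t2z.png',cv2.resize(a,None,fx=4.8,fy=4.8,interpolation=cv2.INTER_CUBIC))
save('scene','s2b.png')
a=cv2.imread('pics/s2b.png')[210:290,280:380]; cv2.imwrite('pics/s2b.png',cv2.resize(a,None,fx=7,fy=7,interpolation=cv2.INTER_CUBIC)*1)
"
```

```text
[[301.81582851 348.32312181]] [[537.29568523 326.92794411]]
[[301.91275265 339.33158439]] [[538.57796169 323.82005654]]
[[302.01068735 330.24496968]] [[539.88345118 320.65582548]]
```

View pics/t2z.png

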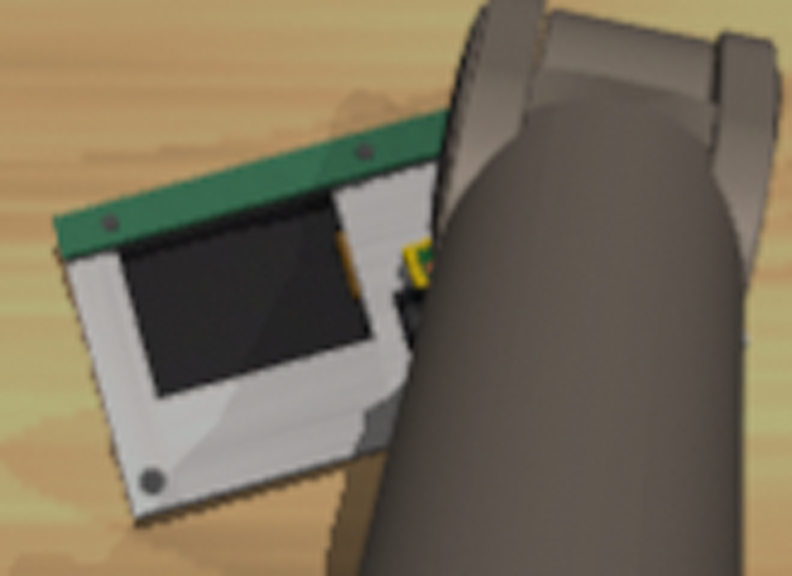

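View pics/s2b.png

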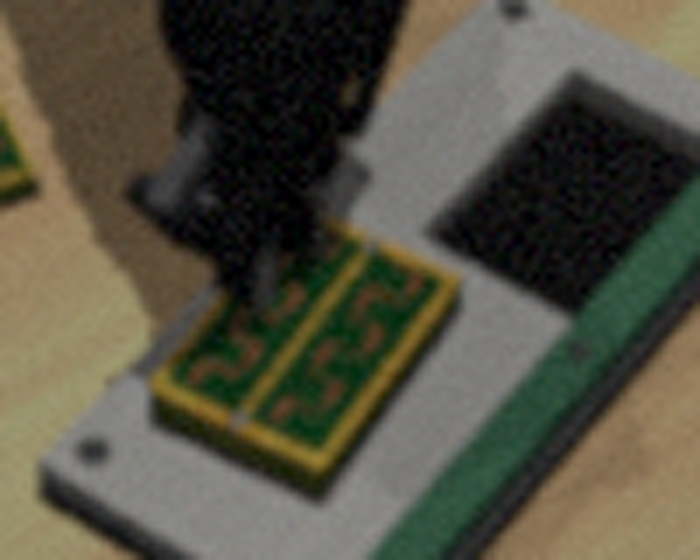

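```bash
python3 -c "
from nest import *
r=bot.read_camera('scene')
for dx in (-.025,-.011,.011,.025):
  for dy in (-.011,.011):
    print(dx,dy,[((proj(r,[*W(-.123+dx,.0523+dy),z])[0]-[280,210])*7).round().tolist() for z in (.030,.036,.042,.048,.054)])
st()
"
```

```text
-0.025 -0.011 [[257.0, 388.0], [257.0, 378.0], [257.0, 367.0], [257.0, 357.0], [257.0, 346.0]]
-0.025 0.011 [[207.0, 359.0], [207.0, 348.0], [207.0, 338.0], [206.0, 327.0], [206.0, 316.0]]
-0.011 -0.011 [[280.0, 363.0], [280.0, 352.0], [280.0, 342.0], [280.0, 331.0], [281.0, 321.0]]
-0.011 0.011 [[230.0, 334.0], [230.0, 323.0], [230.0, 313.0], [230.0, 302.0], [230.0, 291.0]]
0.011 -0.011 [[316.0, 324.0], [317.0, 313.0], [317.0, 303.0], [317.0, 292.0], [318.0, 282.0]]
0.011 0.011 [[267.0, 295.0], [267.0, 285.0], [267.0, 274.0], [267.0, 263.0], [267.0, 253.0]]
0.025 -0.011 [[339.0, 299.0], [340.0, 289.0], [340.0, 278.0], [340.0, 268.0], [341.0, 257.0]]
0.025 0.011 [[290.0, 271.0], [290.0, 260.0], [290.0, 250.0], [291.0, 239.0], [291.0, 229.0]]
t 5.3333 nest xy [-0.1231  0.0536] z 0.0303 jaw deg 106.2 down -1.0 Fnest -0.49 -0.16 0.14 w 0.248 [ 0.535  -0.0638  0.0303] [-0.21  0.49  0.27  2.03 -0.21  0.65  2.05]
```

>>> {"name": "step_arm", "arguments": {
  "increments": [
    [0,0,0.02,0,0,0,1],
    [0,0,0.05,0,0,0,1],
    [-0.02,-0.006,0.06,0,0,0,1],
    [-0.04,-0.012,0.06,0,0,0,1],
    [-0.05,-0.015,0.04,0,0,0,1],
    [-0.051,-0.015,0.02,0,0,0,1],
    [-0.051,-0.015,0.0,0,0,0,1],
    [-0.051,-0.015,0.0,0,0,0,1]
  ]
}}

```text
t: 6.0
eef_pos: [0.4814, -0.0785, 0.0279]
tool_rot: [-0.003, -0.141, 0.99, 0.0]
contact_force: [-0.3, 0.7, 1.1]
gripper_width: -0.0
```

```bash
python3 -c "
from nest import *
st(); r=save('scene','s3.png')
a=cv2.imread('pics/s3.png')[190:290,260:380]; a=cv2.resize(a,None,fx=6,fy=6,interpolation=cv2.INTER_CUBIC)
a=cv2.convertScaleAbs(a,alpha=1.6,beta=30)
p=bot.get_obs()['eef_pos']
for z in (0,.01,.02): 
  q=(proj(r,p+[0,0,z])[0]-[260,190])*6; print(q); cv2.circle(a,(int(q[0]),int(q[1])),3,(0,0,255),-1)
cv2.imwrite('pics/s3z.png',a)
a=cv2.imread('pics/s1.png')[190:290,260:380]; a=cv2.resize(a,None,fx=6,fy=6,interpolation=cv2.INTER_CUBIC)
a=cv2.convertScaleAbs(a,alpha=1.6,beta=30)
for z in (0,.01,.02): 
  q=(proj(r,np.array([.4832,-.0783,.0279])+[0,0,z])[0]-[260,190])*6; cv2.circle(a,(int(q[0]),int(q[1])),3,(0,0,255),-1)
cv2.imwrite('pics/s1y.png',a)
"
```

```text
t 6.0 nest xy [-0.1222  0.1091] z 0.0279 jaw deg 106.2 down -1.0 Fnest 0.72 0.11 1.14 w -0.0 [ 0.4814 -0.0785  0.0279] [-0.19  0.44  0.27  2.14 -0.21  0.59  2.09]
[248.60686871 340.54820322]
[248.22371348 325.47664948]
[247.83636964 310.24785802]
```

View pics/s3z.png

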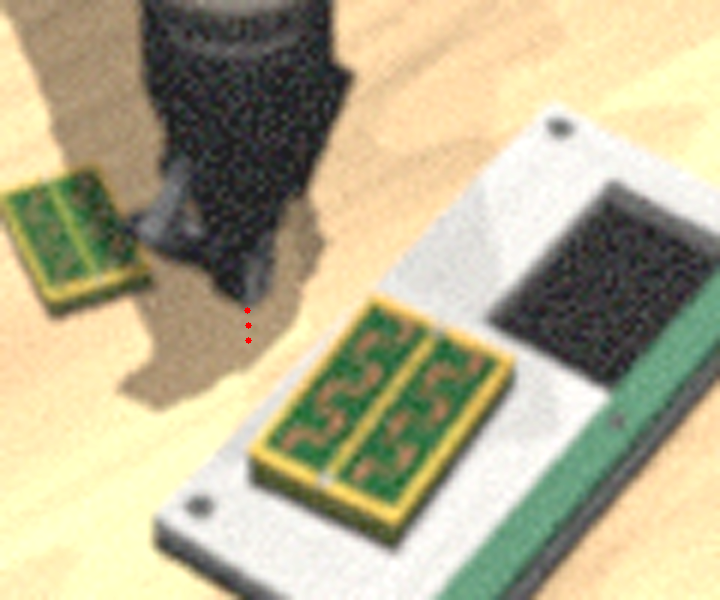

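View pics/s1y.png

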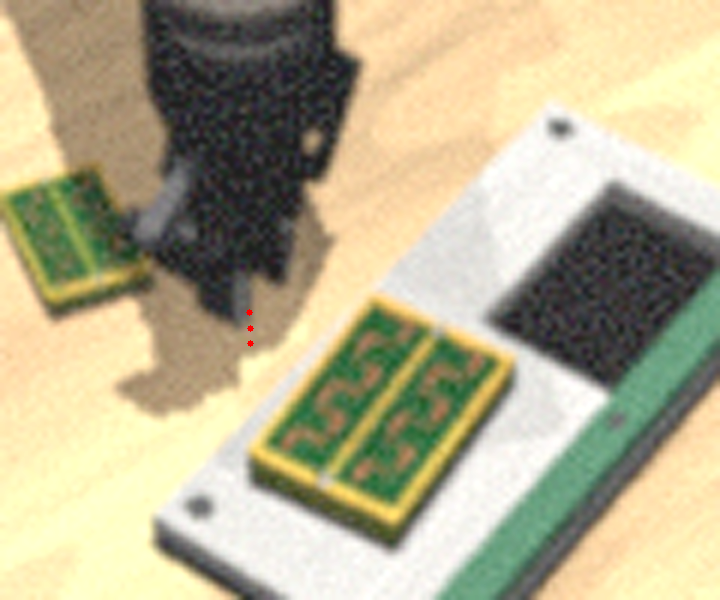

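The closed tip shows about 20 mm above its reported TCP: the red marks are the reported TCP and +10/+20 mm. That is why the fingers passed over the pack. I'll calibrate by touching the bench gently.

>>> {"name": "step_arm", "arguments": {
  "increments": [
    [0,0,-0.008,0,0,0,1],
    [0,0,-0.014,0,0,0,1],
    [0,0,-0.018,0,0,0,1],
    [0,0,-0.021,0,0,0,1],
    [0,0,-0.024,0,0,0,1],
    [0,0,-0.024,0,0,0,1]
  ]
}}

```text
t: 6.55
eef_pos: [0.4843, -0.0786, 0.0061]
tool_rot: [-0.0, -0.141, 0.99, 0.0]
contact_force: [-0.0, 0.7, -0.9]
gripper_width: 0.0
```

```bash
python3 -c "
from nest import *
st(); r=save('scene','s4.png'); print(bot.grip_depth)
a=cv2.imread('pics/s4.png')[190:290,260:380]; a=cv2.resize(a,None,fx=6,fy=6,interpolation=cv2.INTER_CUBIC)
a=cv2.convertScaleAbs(a,alpha=1.6,beta=30)
p=bot.get_obs()['eef_pos']
for z in (0,.01,.02): 
  q=(proj(r,p+[0,0,z])[0]-[260,190])*6; print(q); cv2.circle(a,(int(q[0]),int(q[1])),3,(0,0,255),-1)
cv2.imwrite('pics/s4z.png',a)
"
```

```text
t 6.55 nest xy [-0.1231  0.1064] z 0.0061 jaw deg 106.22 down -1.0 Fnest 0.7 -0.15 -0.95 w 0.0 [ 0.4843 -0.0786  0.0061] [-0.17  0.48  0.25  2.15 -0.23  0.54  2.1 ]
0.0187
[252.16754301 377.18128306]
[251.80739303 362.46617863]
[251.44335379 347.59944654]
```

View pics/s4z.png

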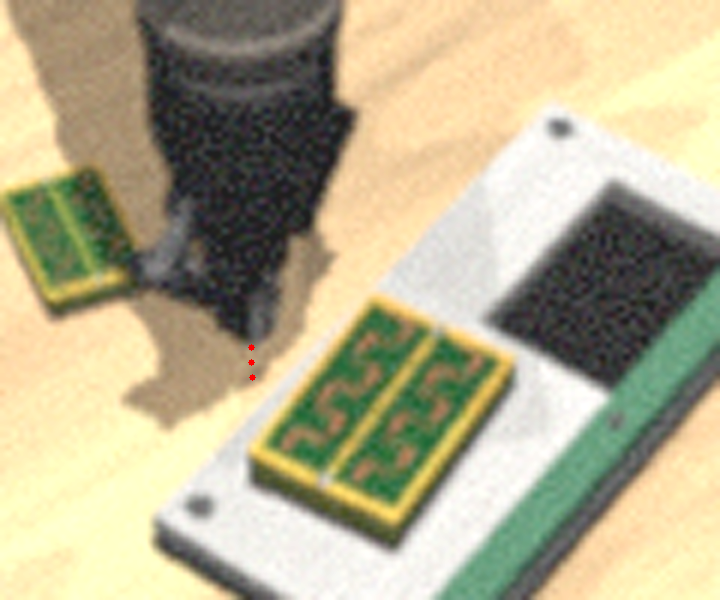

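>>> {"name": "step_arm", "arguments": {
  "increments": [
    [0,0,-0.005,0,0,0,1],
    [0,0,-0.01,0,0,0,1],
    [0,0,-0.014,0,0,0,1],
    [0,0,-0.017,0,0,0,1],
    [0,0,-0.019,0,0,0,1],
    [0,0,-0.019,0,0,0,1]
  ]
}}

```text
t: 7.1
eef_pos: [0.4841, -0.0786, -0.0131]
tool_rot: [-0.0, -0.141, 0.99, 0.0]
contact_force: [-0.9, 0.0, 0.3]
gripper_width: -0.003
```

```bash
python3 -c "
from nest import *
st()"
```

```text
t 7.1 nest xy [-0.1231  0.1066] z -0.0131 jaw deg 106.21 down -1.0 Fnest 0.28 0.87 0.32 w -0.003 [ 0.4841 -0.0786 -0.0131] [-0.16  0.52  0.24  2.15 -0.24  0.5   2.12]
```

>>> {"name": "step_arm", "arguments": {
  "increments": [
    [0,0,-0.002,0,0,0,1],
    [0,0,-0.004,0,0,0,1],
    [0,0,-0.005,0,0,0,1],
    [0,0,-0.005,0,0,0,1]
  ]
}}

```text
t: 7.43
eef_pos: [0.4843, -0.0786, -0.0178]
tool_rot: [-0.0, -0.141, 0.99, 0.0]
contact_force: [-1.4, 0.4, 0.1]
gripper_width: -0.001
```

>>> {"name": "step_arm", "arguments": {
  "increments": [
    [0,0,-0.001,0,0,0,1],
    [0,0,-0.002,0,0,0,1],
    [0,0,-0.002,0,0,0,1]
  ]
}}

```text
t: 7.68
eef_pos: [0.4844, -0.0786, -0.0197]
tool_rot: [-0.0, -0.141, 0.99, 0.0]
contact_force: [1.0, 0.1, 0.3]
gripper_width: 0.001
```

>>> {"name": "step_arm", "arguments": {
  "increments": [
    [0,0,-0.001,0,0,0,1],
    [0,0,-0.002,0,0,0,1],
    [0,0,-0.002,0,0,0,1]
  ]
}}

```text
t: 7.93
eef_pos: [0.4843, -0.0786, -0.0217]
tool_rot: [-0.0, -0.141, 0.99, 0.0]
contact_force: [-1.5, -1.0, -0.5]
gripper_width: -0.001
```

```bash
python3 -c "
from nest import *
st(); r=save('scene','s5.png')
a=cv2.imread('pics/s5.png')[190:290,260:380]; a=cv2.resize(a,None,fx=6,fy=6,interpolation=cv2.INTER_CUBIC)
a=cv2.convertScaleAbs(a,alpha=1.6,beta=30)
p=bot.get_obs()['eef_pos']
for z in (0,.01,.02,.03): 
  q=(proj(r,p+[0,0,z])[0]-[260,190])*6; cv2.circle(a,(int(q[0]),int(q[1])),3,(0,0,255),-1)
cv2.imwrite('pics/s5z.png',a)
"
```

```text
t 7.9333 nest xy [-0.1231  0.1064] z -0.0217 jaw deg 106.22 down -1.0 Fnest -0.57 1.71 -0.47 w -0.001 [ 0.4843 -0.0786 -0.0217] [-0.15  0.53  0.23  2.16 -0.25  0.48  2.12]
```

View pics/s5z.png

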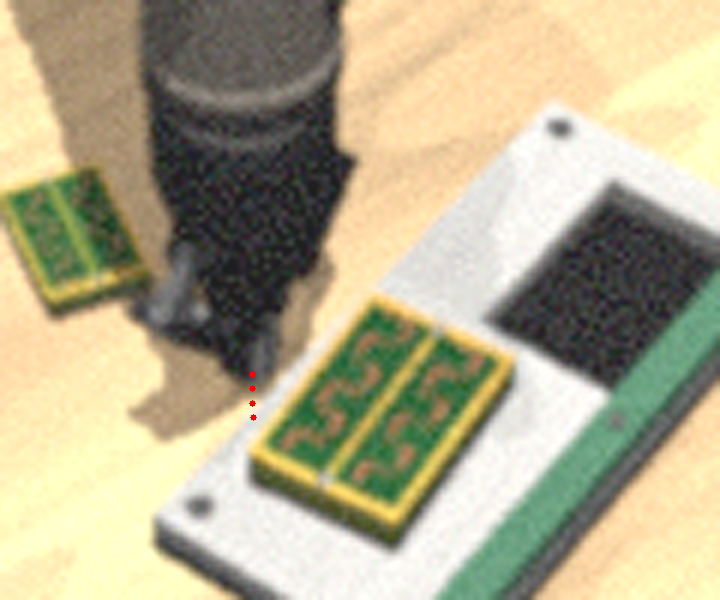

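>>> {"name": "step_arm", "arguments": {
  "increments": [
    [0,0,-0.001,0,0,0,1],
    [0,0,-0.002,0,0,0,1],
    [0,0,-0.002,0,0,0,1]
  ]
}}

```text
t: 8.23
eef_pos: [0.4843, -0.0786, -0.0238]
tool_rot: [-0.0, -0.141, 0.99, 0.0]
contact_force: [-0.7, -0.3, 0.1]
gripper_width: 0.001
```

>>> {"name": "step_arm", "arguments": {
  "increments": [
    [0,0,-0.001,0,0,0,1],
    [0,0,-0.0015,0,0,0,1],
    [0,0,-0.0015,0,0,0,1]
  ]
}}

```text
t: 8.48
eef_pos: [0.4844, -0.0786, -0.0252]
tool_rot: [-0.0, -0.141, 0.99, 0.0]
contact_force: [-0.2, 0.7, 0.4]
gripper_width: 0.001
```

>>> {"name": "step_arm", "arguments": {
  "increments": [
    [0,0,-0.001,0,0,0,1],
    [0,0,-0.0015,0,0,0,1],
    [0,0,-0.0015,0,0,0,1]
  ]
}}

```text
t: 8.73
eef_pos: [0.4844, -0.0786, -0.0267]
tool_rot: [-0.0, -0.141, 0.99, 0.0]
contact_force: [-0.5, -0.2, 0.5]
gripper_width: 0.001
```

>>> {"name": "step_arm", "arguments": {
  "increments": [
    [0,0,-0.001,0,0,0,1],
    [0,0,-0.0015,0,0,0,1],
    [0,0,-0.0015,0,0,0,1]
  ]
}}

```text
t: 8.98
eef_pos: [0.4844, -0.0786, -0.0282]
tool_rot: [-0.0, -0.141, 0.99, 0.0]
contact_force: [0.4, 0.2, 1.0]
gripper_width: -0.003
```

>>> {"name": "step_arm", "arguments": {
  "increments": [
    [0,0,-0.001,0,0,0,1],
    [0,0,-0.001,0,0,0,1]
  ]
}}

```text
t: 9.15
eef_pos: [0.4843, -0.0787, -0.0292]
tool_rot: [-0.0, -0.141, 0.99, 0.0]
contact_force: [1.1, -0.6, -0.4]
gripper_width: -0.004
```

>>> {"name": "step_arm", "arguments": {
  "increments": [
    [0,0,-0.001,0,0,0,1],
    [0,0,-0.001,0,0,0,1]
  ]
}}

```text
t: 9.32
eef_pos: [0.4844, -0.0787, -0.0302]
tool_rot: [-0.0, -0.141, 0.99, 0.0]
contact_force: [0.6, -0.3, 0.2]
gripper_width: 0.003
```

```bash
python3 -c "
from nest import *
st(); r=save('scene','s6.png')
a=cv2.imread('pics/s6.png')[190:290,260:380]; a=cv2.resize(a,None,fx=6,fy=6,interpolation=cv2.INTER_CUBIC)
a=cv2.convertScaleAbs(a,alpha=1.6,beta=30)
p=bot.get_obs()['eef_pos']
for z in (0,.01,.02,.03): 
  q=(proj(r,p+[0,0,z])[0]-[260,190])*6; cv2.circle(a,(int(q[0]),int(q[1])),3,(0,0,255),-1)
cv2.imwrite('pics/s6z.png',a)
"
```

```text
t 9.3167 nest xy [-0.1232  0.1064] z -0.0302 jaw deg 106.21 down -1.0 Fnest -0.48 -0.47 0.17 w 0.003 [ 0.4844 -0.0787 -0.0302] [-0.14  0.55  0.22  2.16 -0.26  0.46  2.13]
```

View pics/s6z.png

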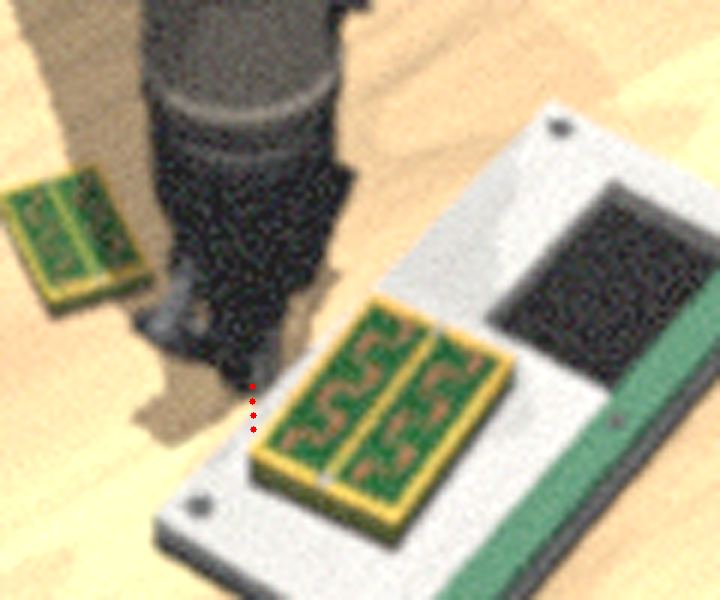

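>>> {"name": "step_arm", "arguments": {
  "increments": [
    [0,0,-0.001,0,0,0,1],
    [0,0,-0.002,0,0,0,1],
    [0,0,-0.002,0,0,0,1]
  ]
}}

```text
t: 9.62
eef_pos: [0.4843, -0.0787, -0.0323]
tool_rot: [-0.0, -0.141, 0.99, 0.0]
contact_force: [-0.6, -0.7, 0.3]
gripper_width: 0.002
```

>>> {"name": "step_arm", "arguments": {
  "increments": [
    [0,0,-0.001,0,0,0,1],
    [0,0,-0.002,0,0,0,1],
    [0,0,-0.002,0,0,0,1]
  ]
}}

```text
t: 9.87
eef_pos: [0.4845, -0.0787, -0.0329]
tool_rot: [0.0, -0.141, 0.99, 0.0]
contact_force: [-6.2, 0.5, 19.5]
gripper_width: 0.002
```

>>> {"name": "step_arm", "arguments": {
  "increments": [
    [0,0,0.001,0,0,0,1],
    [0,0,0.001,0,0,0,1]
  ]
}}

```text
t: 10.03
eef_pos: [0.4847, -0.0787, -0.0328]
tool_rot: [0.0, -0.141, 0.99, -0.0]
contact_force: [0.1, -0.7, 0.2]
gripper_width: -0.001
```

```bash
python3 -c "
from nest import *
st(); r=save('scene','s7.png'); t=save('top','t7.png')
p=bot.get_obs()['eef_pos']
a=cv2.imread('pics/s7.png')[230:270,280:320]; a=cv2.resize(a,None,fx=15,fy=15,interpolation=cv2.INTER_CUBIC)
a=cv2.convertScaleAbs(a,alpha=2.2,beta=30)
q=(proj(r,[p[0],p[1],0])[0]-[280,230])*15; print(q)
cv2.circle(a,(int(q[0]),int(q[1])),4,(0,0,255),-1)
cv2.imwrite('pics/s7z.png',a)
"
```

```text
t 10.0333 nest xy [-0.1233  0.106 ] z -0.0328 jaw deg 106.21 down -1.0 Fnest -0.75 0.06 0.2 w -0.001 [ 0.4847 -0.0787 -0.0328] [-0.14  0.55  0.22  2.16 -0.26  0.45  2.13]
[331.83057038 367.31613248]
```

View pics/s7z.png

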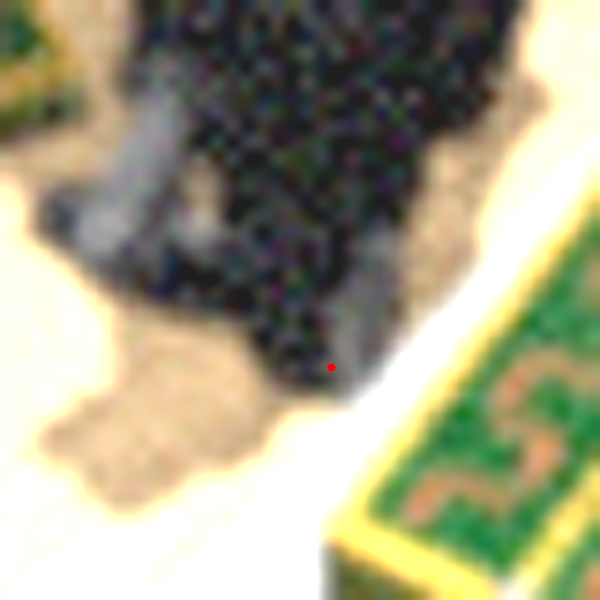

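View pics/t7.png

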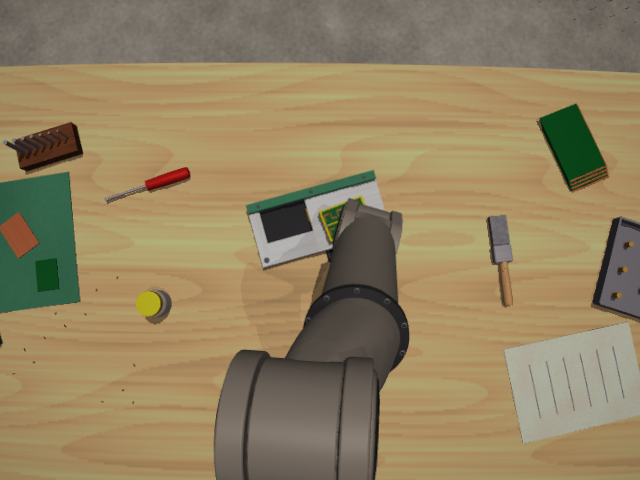

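Height offset found: the real closed tip sits about 32.5 mm above the reported TCP, while xy agrees. I'll account for that and push again.

>>> {"name": "step_arm", "arguments": {
  "increments": [
    [0,0,0.015,0,0,0,0.5],
    [0,0,0.029,0,0,0,0.5],
    [0,0,0.029,0,0,0,0.5],
    [0.008,0.0023,0.029,0,0,0,0.5],
    [0.015,0.0044,0.029,0,0,0,0.5],
    [0.021,0.006,0.029,0,0,0,0.5],
    [0.026,0.0076,0.029,0,0,0,0.5],
    [0.031,0.009,0.029,0,0,0,0.5],
    [0.036,0.0105,0.029,0,0,0,0.5],
    [0.036,0.0105,0.029,0,0,0,0.5]
  ]
}}

```text
t: 10.97
eef_pos: [0.5217, -0.0677, -0.0044]
tool_rot: [0.0, -0.141, 0.99, -0.0]
contact_force: [0.4, 1.4, 0.1]
gripper_width: 0.253
```

```bash
cat > look.py <<'E'
from nest import *
import sys
def look(name,z=(0.0325,),x0=260,y0=190,w=130,hh=100):
    st(); r=save('scene',name+'.png')
    a=cv2.imread('pics/'+name+'.png')[y0:y0+hh,x0:x0+w]; a=cv2.resize(a,None,fx=6,fy=6,interpolation=cv2.INTER_CUBIC)
    a=cv2.convertScaleAbs(a,alpha=1.6,beta=30)
    cv2.imwrite('pics/'+name+'z.png',a)
look(sys.argv[1])
E
python3 look.py s8
```

```text
t 10.9667 nest xy [-0.1231  0.0674] z -0.0044 jaw deg 106.25 down -1.0 Fnest 1.19 -0.77 0.11 w 0.253 [ 0.5217 -0.0677 -0.0044] [-0.19  0.54  0.25  2.07 -0.24  0.56  2.09]
```

View pics/s8z.png

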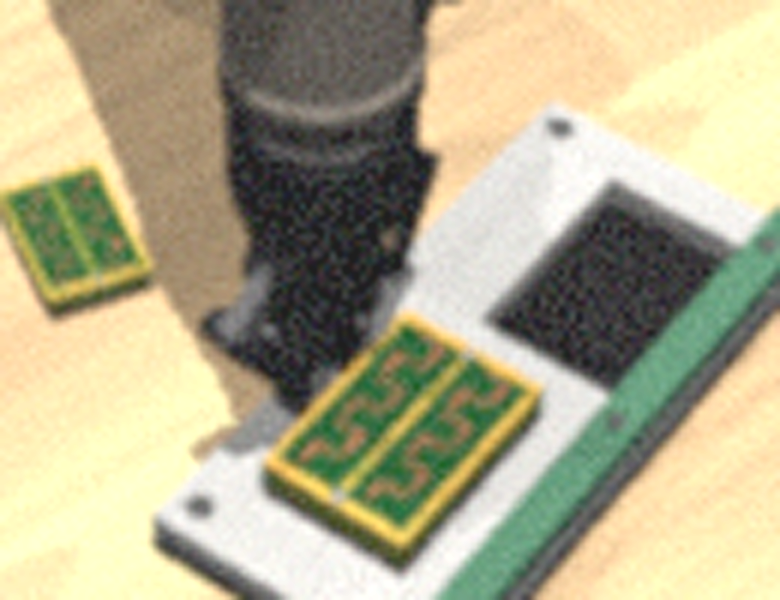

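The pack now moves and squares up. I'll continue to the rail.

>>> {"name": "step_arm", "arguments": {
  "increments": [
    [0.004,0.0012,0,0,0,0,0.5],
    [0.008,0.0023,0,0,0,0,0.5],
    [0.012,0.0035,0,0,0,0,0.5],
    [0.015,0.0044,0,0,0,0,0.5],
    [0.018,0.0052,0,0,0,0,0.5],
    [0.02,0.0058,0,0,0,0,0.5],
    [0.02,0.0058,0,0,0,0,0.5]
  ]
}}

```text
t: 11.6
eef_pos: [0.5412, -0.0621, -0.004]
tool_rot: [0.0, -0.141, 0.99, -0.0]
contact_force: [0.2, -0.9, 0.1]
gripper_width: 0.256
```

```bash
python3 look.py s9
```

```text
t 11.6 nest xy [-0.1232  0.0471] z -0.004 jaw deg 106.24 down -1.0 Fnest -0.89 0.02 0.1 w 0.256 [ 0.5412 -0.0621 -0.004 ] [-0.2   0.56  0.25  2.03 -0.24  0.58  2.07]
```

View pics/s9z.png

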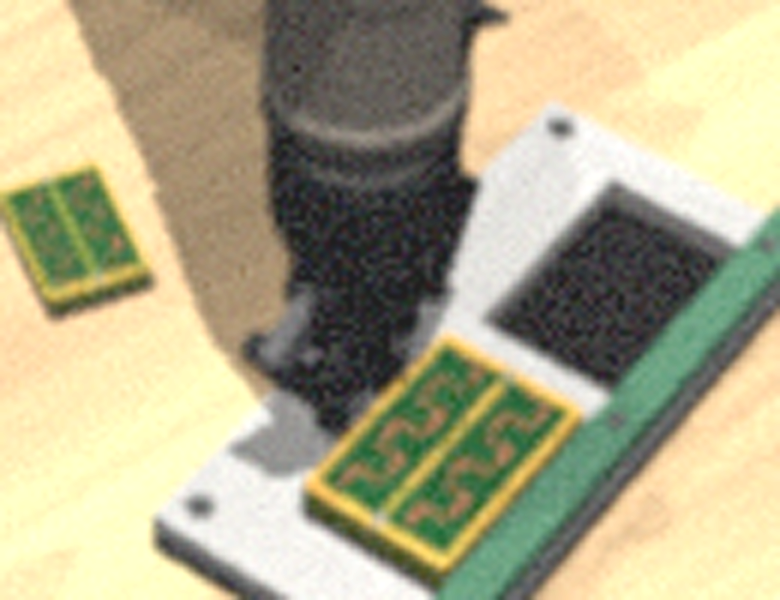

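>>> {"name": "step_arm", "arguments": {
  "increments": [
    [0.001,0.0003,0,0,0,0,0.5],
    [0.002,0.0006,0,0,0,0,0.5],
    [0.002,0.0006,0,0,0,0,0.5]
  ]
}}

```text
t: 11.9
eef_pos: [0.5416, -0.062, -0.0041]
tool_rot: [-0.001, -0.141, 0.99, 0.0]
contact_force: [-4.1, -1.6, 3.9]
gripper_width: 0.25
```

>>> {"name": "step_arm", "arguments": {
  "increments": [
    [0.001,0.0003,0,0,0,0,0.5],
    [0.001,0.0003,0,0,0,0,0.5]
  ]
}}

```text
t: 12.07
eef_pos: [0.5416, -0.062, -0.0043]
tool_rot: [-0.002, -0.141, 0.99, 0.0]
contact_force: [-5.1, -1.6, 4.2]
gripper_width: 0.256
```

```bash
python3 -c "
from nest import *
p=W(-.12325,.0466); print(p, W(-.215,.001)-p, W(-.215,.075)-p)"
```

```text
[ 0.54175703 -0.06205884] [ 0.06939891 -0.07537383] [-0.00165951 -0.09603056]
```

>>> {"name": "step_arm", "arguments": {
  "increments": [
    [-0.008,-0.0023,0,0,0,0,0.5],
    [-0.016,-0.0046,0.01,0,0,0,0.5],
    [-0.016,-0.0046,0.04,0,0,-6,0.5],
    [-0.016,-0.0046,0.07,0,0,-13,0.5],
    [-0.016,-0.0046,0.09,0,0,-20,0.5],
    [-0.01,-0.02,0.09,0,0,-27,0.5],
    [0.01,-0.04,0.09,0,0,-34,0.5],
    [0.03,-0.06,0.09,0,0,-41,0.5],
    [0.05,-0.075,0.09,0,0,-48,0.5],
    [0.065,-0.075,0.09,0,0,-55,0.5]
  ]
}}

```text
t: 12.9
eef_pos: [0.6102, -0.1409, 0.0868]
tool_rot: [0.002, 0.337, 0.942, -0.001]
contact_force: [-0.1, -0.9, -0.2]
gripper_width: 0.248
```

>>> {"name": "step_arm", "arguments": {
  "increments": [
    [0,0,0,0,0,-7,0.5],
    [0,0,0,0,0,-14,0.5],
    [0,0,0,0,0,-21,0.5],
    [0,0,0,0,0,-28,0.5],
    [0,0,0,0,0,-35,0.5],
    [0,0,0,0,0,-35,0.5]
  ]
}}

```text
t: 13.4
eef_pos: [0.6088, -0.1361, 0.0857]
tool_rot: [0.0, 0.602, 0.799, 0.0]
contact_force: [-0.6, 0.3, -0.3]
gripper_width: 0.251
```

```bash
python3 look.py s10
```

```text
t 13.4 nest xy [-0.2131  0.0028] z 0.0857 jaw deg 16.01 down -1.0 Fnest 0.41 0.47 -0.25 w 0.251 [ 0.6088 -0.1361  0.0857] [-0.39  0.62  0.72  1.82 -0.51  0.9   0.84]
```

View pics/s10z.png

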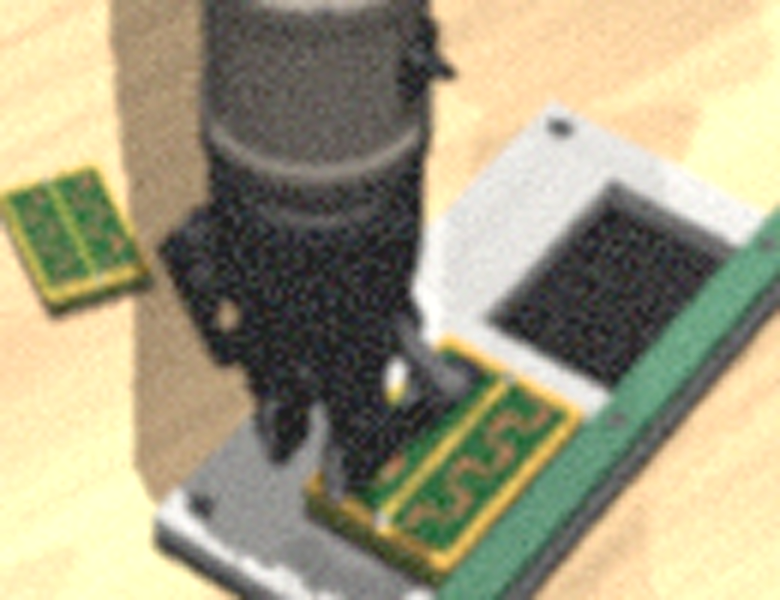

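>>> {"name": "step_arm", "arguments": {
  "increments": [
    [0.001,0,-0.03,0,0,0,0.5],
    [0.002,0,-0.06,0,0,0,0.5],
    [0.002,0,-0.08,0,0,0,0.5],
    [0.002,0,-0.088,0,0,0,0.5],
    [0.002,0,-0.088,0,0,0,0.5],
    [0.002,0,-0.088,0,0,0,0.5]
  ]
}}

```text
t: 13.95
eef_pos: [0.6108, -0.1369, -0.0015]
tool_rot: [0.0, 0.6, 0.8, 0.0]
contact_force: [-0.4, -0.3, 1.3]
gripper_width: 0.253
```

```bash
python3 look.py s11
```

```text
t 13.95 nest xy [-0.2144  0.0012] z -0.0015 jaw deg 16.29 down -1.0 Fnest -0.2 0.46 1.3 w 0.253 [ 0.6108 -0.1369 -0.0015] [-0.32  0.73  0.62  1.85 -0.6   0.76  0.92]
```

View pics/s11z.png

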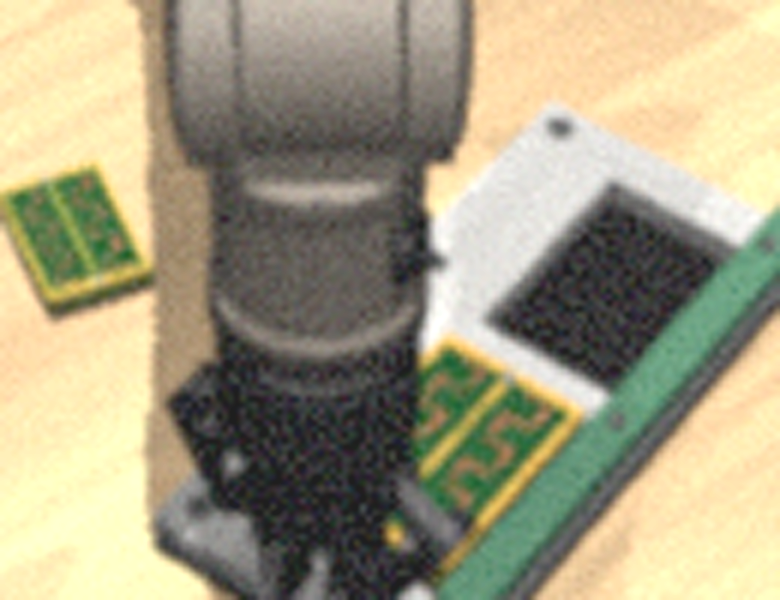

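>>> {"name": "step_arm", "arguments": {
  "increments": [
    [-0.0022,0.0077,0,0,0,0,0.5],
    [-0.0045,0.0154,0,0,0,0,0.5],
    [-0.0063,0.0216,0,0,0,0,0.5],
    [-0.008,0.0275,0,0,0,0,0.5],
    [-0.0101,0.0346,0,0,0,0,0.5],
    [-0.0123,0.0422,0,0,0,0,0.5],
    [-0.0145,0.05,0,0,0,0,0.5],
    [-0.0167,0.0576,0,0,0,0,0.5],
    [-0.019,0.0653,0,0,0,0,0.5],
    [-0.0212,0.073,0,0,0,0,0.5]
  ]
}}

```text
t: 14.83
eef_pos: [0.589, -0.0627, -0.0021]
tool_rot: [0.0, 0.6, 0.8, -0.0]
contact_force: [1.5, -3.2, 2.0]
gripper_width: 0.25
```

```bash
python3 look.py s12
```

```text
t 14.8333 nest xy [-0.1371  0.0014] z -0.0021 jaw deg 16.22 down -1.0 Fnest -3.53 -0.57 1.96 w 0.25 [ 0.589  -0.0627 -0.0021] [-0.46  0.7   0.63  1.93 -0.61  0.71  0.82]
```

View pics/s12z.png

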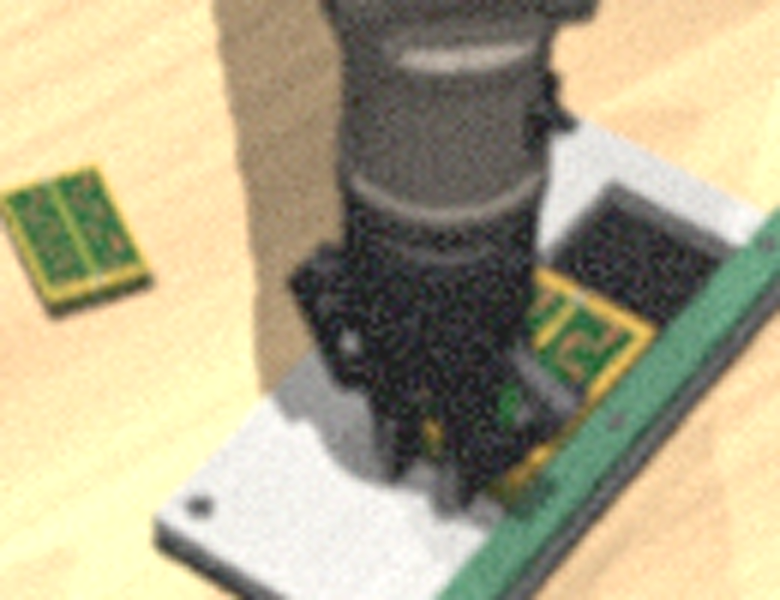

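>>> {"name": "step_arm", "arguments": {
  "increments": [
    [-0.0017,0.0058,0,0,0,0,0.5],
    [-0.0034,0.0115,0,0,0,0,0.5],
    [-0.005,0.0173,0,0,0,0,0.5],
    [-0.0067,0.023,0,0,0,0,0.5],
    [-0.0081,0.0278,0,0,0,0,0.5],
    [-0.0095,0.0326,0,0,0,0,0.5],
    [-0.0109,0.0374,0,0,0,0,0.5],
    [-0.0123,0.0422,0,0,0,0,0.5],
    [-0.0134,0.046,0,0,0,0,0.5],
    [-0.0145,0.05,0,0,0,0,0.5]
  ]
}}

```text
t: 15.72
eef_pos: [0.5743, -0.0127, -0.0022]
tool_rot: [-0.0, 0.6, 0.8, 0.0]
contact_force: [-0.7, -1.2, -0.9]
gripper_width: 0.248
```

```bash
python3 look.py s13
```

```text
t 15.7167 nest xy [-0.0849  0.0015] z -0.0022 jaw deg 16.23 down -1.0 Fnest -0.98 1.04 -0.85 w 0.248 [ 0.5743 -0.0127 -0.0022] [-0.55  0.68  0.63  1.97 -0.62  0.69  0.75]
```

View pics/s13z.png

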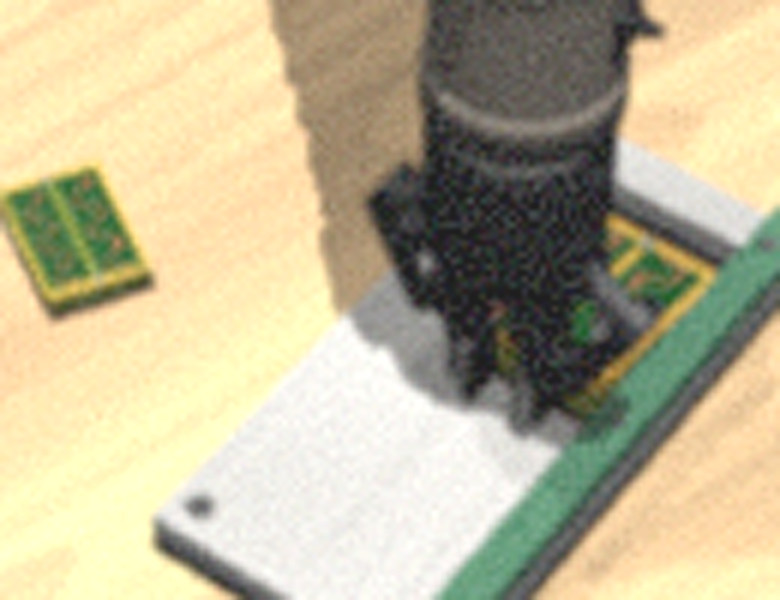

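The front has tipped into the pocket and the back is still up. I'll push on gently.

>>> {"name": "step_arm", "arguments": {
  "increments": [
    [-0.001,0.0034,0,0,0,0,0.5],
    [-0.002,0.0067,0,0,0,0,0.5],
    [-0.003,0.01,0,0,0,0,0.5],
    [-0.0037,0.0125,0,0,0,0,0.5],
    [-0.0043,0.0145,0,0,0,0,0.5],
    [-0.0048,0.0165,0,0,0,0,0.5],
    [-0.0048,0.0165,0,0,0,0,0.5]
  ]
}}

```text
t: 16.35
eef_pos: [0.5697, 0.0036, -0.0022]
tool_rot: [-0.0, 0.6, 0.8, 0.0]
contact_force: [-0.4, -0.9, -0.2]
gripper_width: 0.252
```

```bash
python3 look.py s14
```

```text
t 16.35 nest xy [-0.068   0.0014] z -0.0022 jaw deg 16.25 down -1.0 Fnest -0.75 0.62 -0.19 w 0.252 [ 0.5697  0.0036 -0.0022] [-0.59  0.67  0.63  1.98 -0.62  0.69  0.72]
```

View pics/s14z.png

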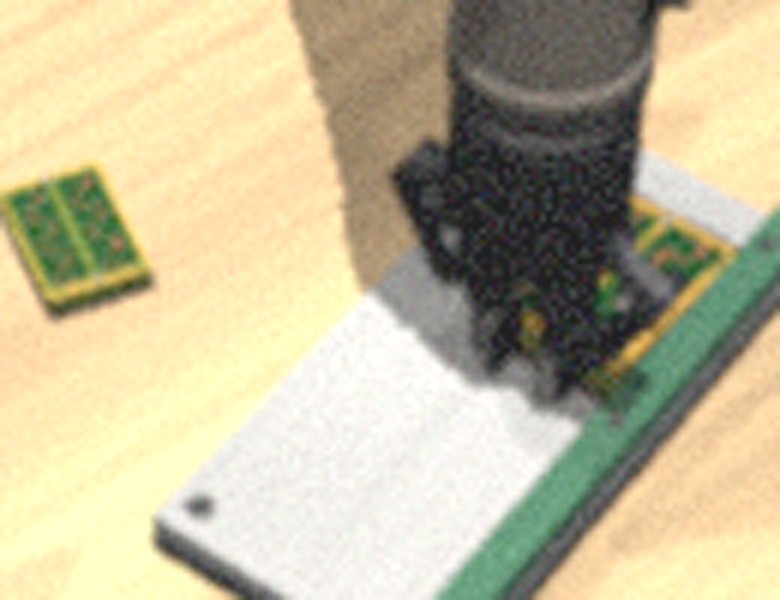

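>>> {"name": "step_arm", "arguments": {
  "increments": [
    [-0.0006,0.0019,0,0,0,0,0.5],
    [-0.0011,0.0038,0,0,0,0,0.5],
    [-0.0014,0.0048,0,0,0,0,0.5],
    [-0.0014,0.0048,0,0,0,0,0.5]
  ]
}}

```text
t: 16.73
eef_pos: [0.5684, 0.0081, -0.0021]
tool_rot: [-0.0, 0.6, 0.8, 0.0]
contact_force: [0.8, 0.4, 0.8]
gripper_width: 0.248
```

>>> {"name": "step_arm", "arguments": {
  "increments": [
    [-0.0003,0.001,0,0,0,0,0.5],
    [-0.0006,0.0019,0,0,0,0,0.5],
    [-0.0006,0.0019,0,0,0,0,0.5]
  ]
}}

```text
t: 16.98
eef_pos: [0.5679, 0.0099, -0.0021]
tool_rot: [-0.0, 0.6, 0.8, 0.0]
contact_force: [0.1, -0.7, -0.5]
gripper_width: 0.249
```

```bash
python3 look.py s15
```

```text
t 16.9833 nest xy [-0.0615  0.0014] z -0.0021 jaw deg 16.22 down -1.0 Fnest -0.7 0.14 -0.47 w 0.249 [ 0.5679  0.0099 -0.0021] [-0.6   0.67  0.63  1.99 -0.62  0.68  0.71]
```

View pics/s15z.png

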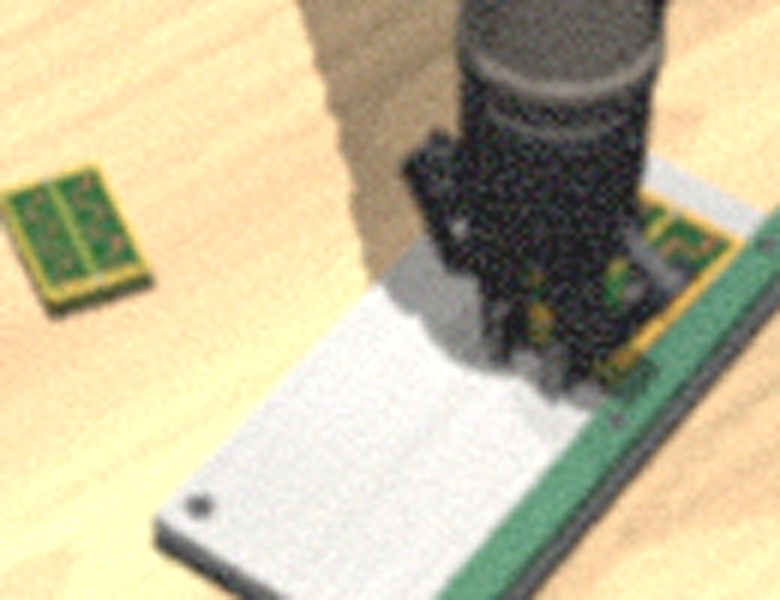

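>>> {"name": "step_arm", "arguments": {
  "increments": [
    [-0.0003,0.001,0,0,0,0,0.5],
    [-0.0006,0.0019,0,0,0,0,0.5],
    [-0.0006,0.0019,0,0,0,0,0.5]
  ]
}}

```text
t: 17.28
eef_pos: [0.5672, 0.012, -0.0021]
tool_rot: [-0.0, 0.6, 0.8, 0.0]
contact_force: [0.4, 0.2, -0.6]
gripper_width: 0.251
```

>>> {"name": "step_arm", "arguments": {
  "increments": [
    [-0.0003,0.001,0,0,0,0,0.5],
    [-0.0004,0.0014,0,0,0,0,0.5],
    [-0.0004,0.0014,0,0,0,0,0.5]
  ]
}}

```text
t: 17.53
eef_pos: [0.567, 0.0129, -0.0021]
tool_rot: [0.0, 0.6, 0.8, -0.0]
contact_force: [0.8, -1.7, -1.8]
gripper_width: 0.251
```

>>> {"name": "step_arm", "arguments": {
  "increments": [
    [-0.0003,0.001,0,0,0,0,0.5],
    [-0.0003,0.001,0,0,0,0,0.5]
  ]
}}

```text
t: 17.7
eef_pos: [0.567, 0.013, -0.0019]
tool_rot: [0.001, 0.601, 0.8, -0.0]
contact_force: [1.7, -4.1, -1.0]
gripper_width: 0.252
```

>>> {"name": "step_arm", "arguments": {
  "increments": [
    [0.002,-0.007,0,0,0,0,1],
    [0.004,-0.015,0.01,0,0,0,1],
    [0.005,-0.017,0.03,0,0,0,1],
    [0.006,-0.02,0.06,0,0,0,1],
    [0.02,-0.07,0.09,0,0,0,1],
    [0.03,-0.1,0.12,0,0,0,1],
    [0.04,-0.14,0.13,0,0,0,1]
  ]
}}

```text
t: 18.28
eef_pos: [0.6035, -0.1087, 0.1242]
tool_rot: [0.001, 0.599, 0.801, 0.001]
contact_force: [2.0, -0.5, -0.1]
gripper_width: 0.001
```

```bash
python3 look.py s16
```

```text
t 18.2833 nest xy [-0.1853  0.0003] z 0.1242 jaw deg 16.37 down -1.0 Fnest -1.06 -1.77 -0.09 w 0.001 [ 0.6035 -0.1087  0.1242] [-0.47  0.56  0.77  1.82 -0.47  0.95  0.79]
```

View pics/s16z.png

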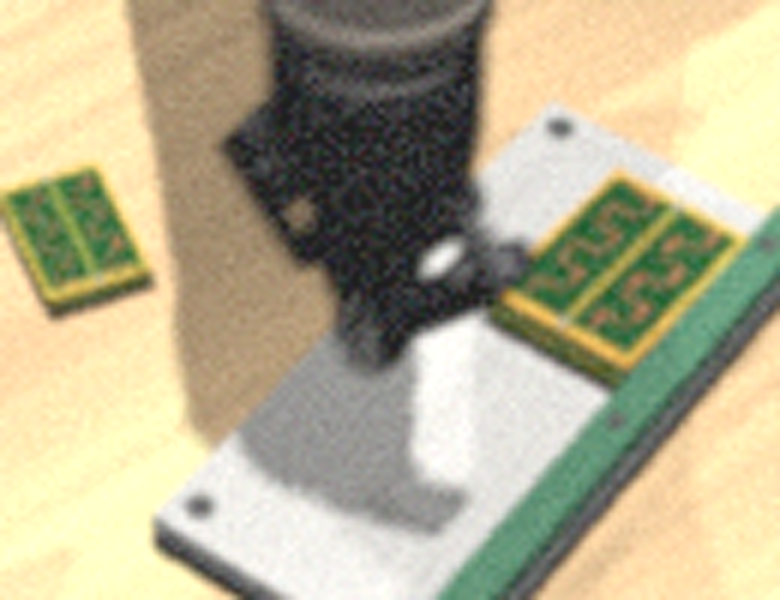

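The pack is in the pocket: front down, back edge standing proud on the roller. Next I'll press the back end with the closed fingers.

>>> {"name": "step_arm", "arguments": {
  "increments": [
    [0,0,0,0,0,0,1],
    [0,0,0,0,0,0,1]
  ]
}}

```text
t: 18.5
eef_pos: [0.602, -0.1099, 0.1216]
tool_rot: [0.0, 0.601, 0.799, 0.001]
contact_force: [-0.5, 0.6, -0.4]
gripper_width: 0.0
```

```bash
python3 -c "
from nest import *
st(); p=bot.get_obs()['eef_pos']; print(W(-.036,0)-p[:2])"
```

```text
t 18.5 nest xy [-0.186   0.0021] z 0.1216 jaw deg 16.08 down -1.0 Fnest 0.71 0.3 -0.39 w 0.0 [ 0.602  -0.1099  0.1216] [-0.47  0.56  0.77  1.82 -0.48  0.95  0.79]
[-0.03982857  0.14463557]
```

>>> {"name": "step_arm", "arguments": {
  "increments": [
    [-0.01,0.036,0,0,0,0,1],
    [-0.02,0.072,-0.01,0,0,0,1],
    [-0.03,0.108,-0.04,0,0,0,1],
    [-0.038,0.138,-0.06,0,0,0,1],
    [-0.0398,0.1446,-0.08,0,0,0,1],
    [-0.0398,0.1446,-0.095,0,0,0,1],
    [-0.0398,0.1446,-0.099,0,0,0,1],
    [-0.0398,0.1446,-0.099,0,0,0,1]
  ]
}}

```text
t: 19.17
eef_pos: [0.5606, 0.0368, 0.0205]
tool_rot: [-0.001, 0.6, 0.8, -0.001]
contact_force: [0.8, 0.8, 0.0]
gripper_width: 0.002
```

```bash
python3 look.py s17
```

```text
t 19.1667 nest xy [-0.0336  0.0009] z 0.0205 jaw deg 16.3 down -1.0 Fnest 0.55 -1.04 0.03 w 0.002 [0.5606 0.0368 0.0205] [-0.67  0.63  0.67  1.99 -0.59  0.72  0.64]
```

View pics/s17z.png

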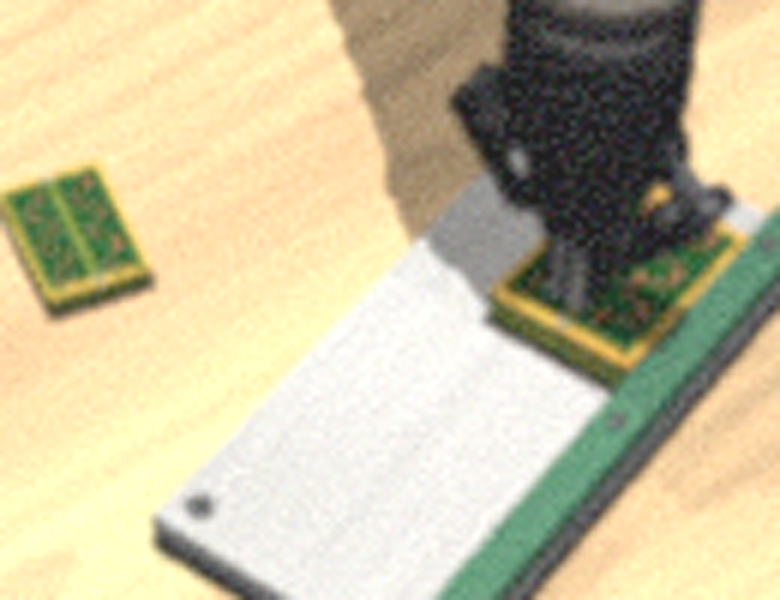

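>>> {"name": "step_arm", "arguments": {
  "increments": [
    [0,0,-0.004,0,0,0,1],
    [0,0,-0.007,0,0,0,1],
    [0,0,-0.009,0,0,0,1],
    [0,0,-0.01,0,0,0,1],
    [0,0,-0.01,0,0,0,1]
  ]
}}

```text
t: 19.63
eef_pos: [0.5623, 0.0357, 0.0118]
tool_rot: [-0.0, 0.6, 0.8, 0.0]
contact_force: [0.0, 0.5, 0.4]
gripper_width: 0.003
```

>>> {"name": "step_arm", "arguments": {
  "increments": [
    [0,0,-0.001,0,0,0,1],
    [0,0,-0.002,0,0,0,1],
    [0,0,-0.003,0,0,0,1],
    [0,0,-0.003,0,0,0,1]
  ]
}}

```text
t: 19.97
eef_pos: [0.5624, 0.0358, 0.0088]
tool_rot: [0.0, 0.6, 0.8, 0.0]
contact_force: [-0.3, -0.3, 1.6]
gripper_width: 0.0
```

>>> {"name": "step_arm", "arguments": {
  "increments": [
    [0,0,-0.001,0,0,0,1],
    [0,0,-0.002,0,0,0,1],
    [0,0,-0.002,0,0,0,1]
  ]
}}

```text
t: 20.22
eef_pos: [0.5625, 0.0356, 0.0068]
tool_rot: [0.0, 0.6, 0.8, 0.0]
contact_force: [0.4, -1.2, 1.2]
gripper_width: 0.001
```

>>> {"name": "step_arm", "arguments": {
  "increments": [
    [0,0,-0.001,0,0,0,1],
    [0,0,-0.002,0,0,0,1],
    [0,0,-0.002,0,0,0,1]
  ]
}}

```text
t: 20.47
eef_pos: [0.562, 0.036, 0.0044]
tool_rot: [-0.0, 0.6, 0.8, -0.0]
contact_force: [0.5, -1.1, 0.4]
gripper_width: 0.001
```

>>> {"name": "step_arm", "arguments": {
  "increments": [
    [0,0,-0.001,0,0,0,1],
    [0,0,-0.002,0,0,0,1],
    [0,0,-0.002,0,0,0,1]
  ]
}}

```text
t: 20.72
eef_pos: [0.5618, 0.0361, 0.0024]
tool_rot: [-0.0, 0.6, 0.8, -0.0]
contact_force: [0.1, 0.7, -0.0]
gripper_width: 0.001
```

>>> {"name": "step_arm", "arguments": {
  "increments": [
    [0,0,-0.001,0,0,0,1],
    [0,0,-0.0015,0,0,0,1],
    [0,0,-0.0015,0,0,0,1]
  ]
}}

```text
t: 20.97
eef_pos: [0.5621, 0.0359, 0.0011]
tool_rot: [-0.0, 0.6, 0.8, -0.0]
contact_force: [0.3, 0.1, 0.3]
gripper_width: -0.001
```

>>> {"name": "step_arm", "arguments": {
  "increments": [
    [0,0,-0.001,0,0,0,1],
    [0,0,-0.001,0,0,0,1]
  ]
}}

```text
t: 21.13
eef_pos: [0.5622, 0.0359, 0.0001]
tool_rot: [-0.0, 0.6, 0.8, -0.0]
contact_force: [-0.6, 0.3, 0.3]
gripper_width: -0.003
```

>>> {"name": "step_arm", "arguments": {
  "increments": [
    [0,0,-0.001,0,0,0,1],
    [0,0,-0.001,0,0,0,1]
  ]
}}

```text
t: 21.3
eef_pos: [0.5623, 0.0359, -0.0007]
tool_rot: [0.0, 0.6, 0.8, 0.0]
contact_force: [0.3, -0.4, -0.3]
gripper_width: -0.003
```

```bash
python3 look.py s18
```

```text
t 21.3 nest xy [-0.035  -0.0005] z -0.0007 jaw deg 16.21 down -1.0 Fnest -0.47 -0.16 -0.25 w -0.003 [ 0.5623  0.0359 -0.0007] [-0.65  0.66  0.64  2.   -0.62  0.68  0.67]
```

View pics/s18z.png

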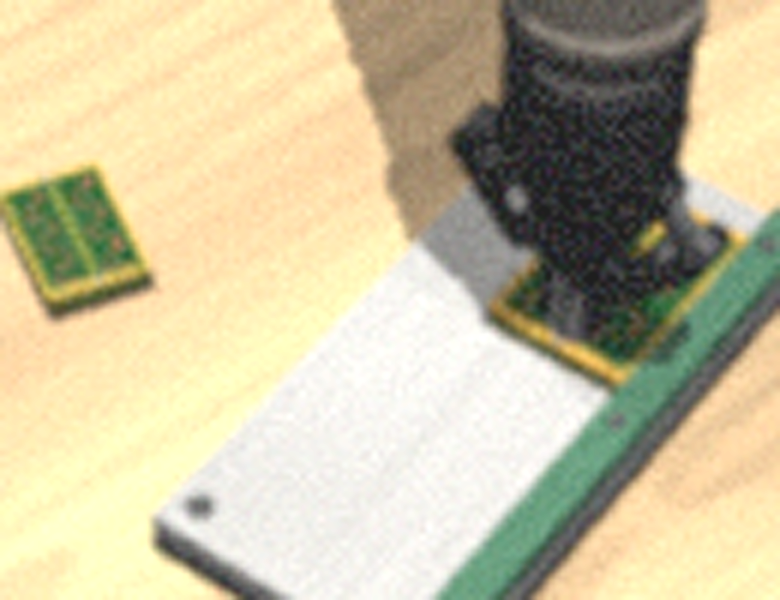

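It has snapped down. I'll press a little further to make sure it sits on the floor.

>>> {"name": "step_arm", "arguments": {
  "increments": [
    [0,0,-0.001,0,0,0,1],
    [0,0,-0.001,0,0,0,1]
  ]
}}

```text
t: 21.52
eef_pos: [0.5624, 0.0359, -0.0008]
tool_rot: [-0.0, 0.6, 0.8, 0.0]
contact_force: [-3.4, 0.7, 13.4]
gripper_width: 0.002
```

>>> {"name": "step_arm", "arguments": {
  "increments": [
    [0,0,-0.001,0,0,0,1],
    [0,0,-0.001,0,0,0,1]
  ]
}}

```text
t: 21.68
eef_pos: [0.5624, 0.036, -0.0009]
tool_rot: [-0.001, 0.601, 0.8, 0.001]
contact_force: [-7.2, 1.7, 23.5]
gripper_width: -0.001
```

It is hard seated at a real tip height of about 31.7 mm, where the home top should be 32 mm. I'll release and retreat.

>>> {"name": "step_arm", "arguments": {
  "increments": [
    [0,0,0.003,0,0,0,1],
    [0,0,0.02,0,0,0,1],
    [0,0,0.06,0,0,0,1],
    [0,0,0.1,0,0,0,1],
    [0,-0.04,0.14,0,0,0,1],
    [0,-0.08,0.16,0,0,0,1],
    [0,-0.12,0.16,0,0,0,1],
    [0,-0.16,0.16,0,0,0,1],
    [0,-0.2,0.16,0,0,0,1],
    [0,-0.24,0.16,0,0,0,1]
  ]
}}

```text
t: 22.52
eef_pos: [0.5621, -0.1969, 0.1577]
tool_rot: [0.0, 0.6, 0.8, 0.0]
contact_force: [0.6, 0.3, 0.5]
gripper_width: -0.004
```

```bash
python3 look.py s19; python3 -c "
from nest import *
save('top','t19.png')
a=cv2.imread('pics/t19.png')[160:280,235:400]; cv2.imwrite('pics/t19z.png',cv2.resize(a,None,fx=4.8,fy=4.8,interpolation=cv2.INTER_CUBIC))"
```

```text
t 22.5167 nest xy [-0.2584  0.0647] z 0.1577 jaw deg 16.25 down -1.0 Fnest 0.1 -0.64 0.45 w -0.004 [ 0.5621 -0.1969  0.1577] [-0.37  0.5   0.82  1.83 -0.43  1.    0.92]
```

View pics/s19z.png

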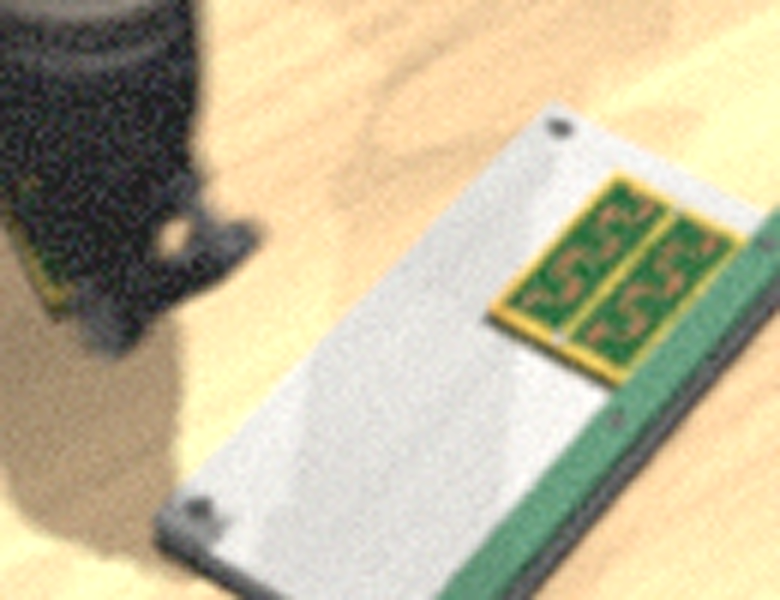

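View pics/t19.png

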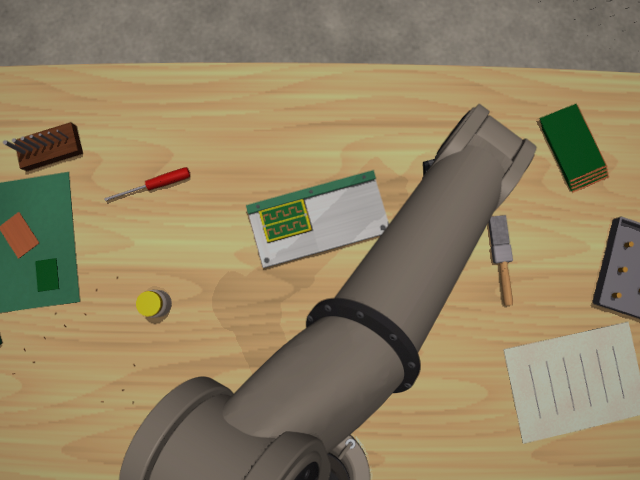

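View pics/t19z.png

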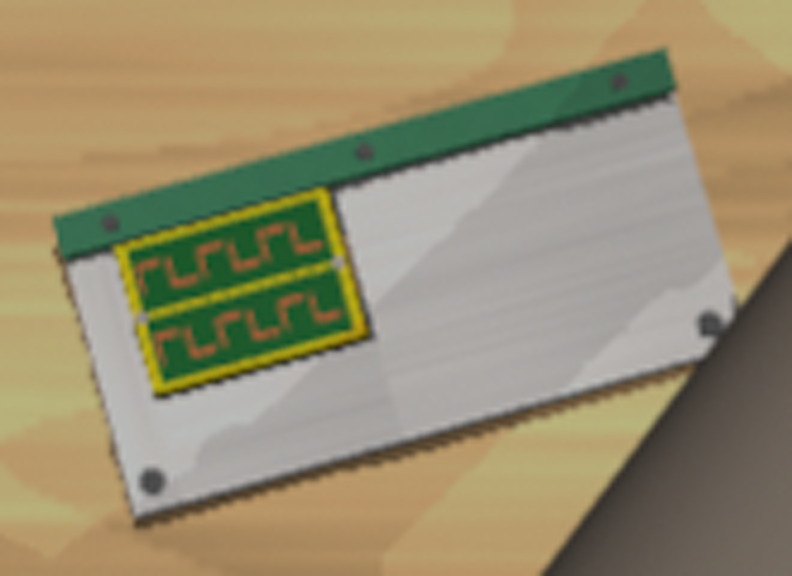

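```bash
python3 - <<'E'
from nest import *
r=bot.read_camera('scene')
for x,y in ((51.5,34.5),(51.5,-35.5),(-48.5,34.5),(-48.5,-35.5)):
    print(x,y,[((proj(r,[*W(x/1000,y/1000),z])[0]-[260,190]+.5)*6).round(0).tolist() for z in (.032,.036,.042)])
E
```

```text
51.5 34.5 [[625.0, 172.0], [625.0, 166.0], [626.0, 157.0]]
51.5 -35.5 [[759.0, 244.0], [760.0, 238.0], [762.0, 228.0]]
-48.5 34.5 [[495.0, 311.0], [495.0, 305.0], [496.0, 296.0]]
-48.5 -35.5 [[632.0, 388.0], [633.0, 382.0], [634.0, 373.0]]
```

```bash
python3 -c "
from station import bot
print(bot.hand_in())"
```

```text
the job is handed in; nothing more can be done
None
```

The larger pack is in the pocket and looks flat and fully home; I handed the job in at about 22.6 s, and no verdict was reported.

**What I did:**
- I pushed the pack sideways with the two partly opened fingers until it lay square against the rail at about 5 N.
- I then slid it along the rail until its leading end tipped into the pocket with the back end still up.
- I pressed the back end down with the closed fingers. It snapped past the roller and then stopped hard at 13–24 N.
- I lifted the arm clear. The pack was never picked up.

**Final checks:**
- **Height:** the pressing tip stopped at about 31.7 mm, where the home top should be 32 mm. In the last scene picture the pack's corners at both ends match a flat top at 32 mm, to within about 2 mm.
- **Position:** the top picture shows the pack filling the pocket against the rail, with nothing touching it.
- **Bystanders:** the jar, brush and screwdriver look unmoved in the top picture.

**What disagreed:** the reported TCP height was about 32.5 mm lower than the real fingertips. Because of this my first push passed over the pack without touching it. I measured the offset by touching the bench, which showed a brief contact force of about 20 N, and corrected every later height for it.

I judged the tilt while the leading end was down from the pictures and did not measure it as an angle.

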